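# Put the transformer away in the drawer that is not locked

### The job

One of the two drawers under the light bar is locked and you cannot see which: find the one that gives by trying the knobs, and pull it out fully to its stop. Put the transformer from the bench upright on the floor of that drawer, let go of it, and then push the drawer fully shut again with the transformer in it. Leave the other things on the bench where they are.

Things in the scene. Friction and masses are not known exactly. Their poses are not given: they have to be found in the camera images.
- unit_front (a point): middle of the foot of the front face of the fixed grey steel drawer unit, 240 (x) x 380 (y) x 105 mm high, two drawers side by side; at bench height, +x points away from the robot into the unit, +y to its left end; the drawers slide out along its -x. One drawer, either one, is locked by a hidden bolt; nothing shows which
- light_bar (a point): centre of the underside of a light bar 37 (x) x 420 (y) x 22 mm fixed to the unit above the knobs, on two thin uprights at y = +-196 mm. Underside 195 mm above the bench; it covers from 10 to 47 mm in front of the unit's front face, so a gripper pointing straight down cannot reach the knobs of shut drawers: tilt the tool, coming from the robot's side
- drawer0 (a joint): how far the left (+y of the unit) drawer is out: 0 shut, 0.13 m at its stop; slides with 2 to 4 N if free; if it is the locked one it gives 3 to 5 mm and stops hard
- knob0 (a point): knob centre of the left (+y of the unit) drawer, moves with it: aluminium head 28 mm diameter, 16 mm deep, on a 12 mm stem; 35 mm before the drawer front, 85 mm above the bench; axes as unit_front. The drawer's floor lies 30 mm lower, from 52 to 250 mm to +x of the knob, 156 mm wide (y); the front (12 mm thick, 178 mm wide) tops out 16 mm above the knob, the side walls 5 mm above
- drawer1 (a joint): how far the right (-y of the unit) drawer is out: 0 shut, 0.13 m at its stop; slides with 2 to 4 N if free; if it is the locked one it gives 3 to 5 mm and stops hard
- knob1 (a point): knob centre of the right (-y of the unit) drawer, moves with it: aluminium head 28 mm diameter, 16 mm deep, on a 12 mm stem; 35 mm before the drawer front, 85 mm above the bench; axes as unit_front. The drawer's floor lies 30 mm lower, from 52 to 250 mm to +x of the knob, 156 mm wide (y); the front (12 mm thick, 178 mm wide) tops out 16 mm above the knob, the side walls 5 mm above
- transformer: small dark laminated-core transformer, loose on the bench: block 46 (x) x 34 (y) x 46 mm high on a 4 mm thick foot plate 66 (x) x 34 (y) mm, 0.2 to 0.45 kg; origin at the centre of its underside, z up. Grip it across y
- heatsink: finned plain aluminium heat sink, 60 x 44 x 30 mm high, lying loose on the bench; origin at the centre of its underside. It and the transformer may stand on either side. Not to be disturbed
- reel: steel solder reel standing on its flange, 60 mm diameter, 50 mm high, loose; origin at the centre of its underside. Not to be disturbed
- screwdriver: screwdriver, 160 mm long, lying along its own x axis (handle to -x), loose; origin under its middle. Not to be disturbed
- flux_jar: closed jar, 48 mm diameter, 55 mm high, loose; origin at the centre of its underside. Not to be disturbed
- capacitor: black cylindrical capacitor standing upright, 25 mm diameter, 45 mm high, loose; origin at the centre of its underside. Not to be disturbed
- parts_tray: shallow open grey tray, 90 x 120 x 22 mm, three compartments, loose; origin at the centre of its underside. Not to be disturbed

How it is judged:
On the way, in this order (a step that is already met when the one before it is completed fails the run):
1. the drawer that is not locked is pulled out to its stop (over 120 mm of 130) (value of joint any of drawer0, drawer1 above 0.12 m), for 0.2 s.
2. the transformer stands upright on that drawer's floor, let go, while the drawer is still out (over 80 mm) (((value of joint drawer0 above 0.08 m and (x of transformer in the frame of knob0 between 0.05 and 0.25 m and y of transformer in the frame of knob0 between -0.08 and 0.08 m and z of transformer in the frame of knob0 between -0.036 and -0.024 m)) or (value of joint drawer1 above 0.08 m and (x of transformer in the frame of knob1 between 0.05 and 0.25 m and y of transformer in the frame of knob1 between -0.08 and 0.08 m and z of transformer in the frame of knob1 between -0.036 and -0.024 m))) and angle between transformer's own z axis and vertical below 0.15 rad and contact force between the fingers and transformer below 0.1 N and linear speed of transformer below 0.03 m/s), for 0.2 s.
At the end, for the whole second after the job is handed in: The transformer stands upright (within 0.15 rad) and still on the floor of the drawer that opened (its underside within 6 mm of the floor), not held, and that drawer is shut to within 6 mm (the locked one, which has some play, to within 10 mm) ((((x of transformer in the frame of knob0 between 0.05 and 0.25 m and y of transformer in the frame of knob0 between -0.08 and 0.08 m and z of transformer in the frame of knob0 between -0.036 and -0.024 m) and value of joint drawer0 below 0.006 m and value of joint drawer1 below 0.01 m) or ((x of transformer in the frame of knob1 between 0.05 and 0.25 m and y of transformer in the frame of knob1 between -0.08 and 0.08 m and z of transformer in the frame of knob1 between -0.036 and -0.024 m) and value of joint drawer1 below 0.006 m and value of joint drawer0 below 0.01 m)) and angle between transformer's own z axis and vertical below 0.15 rad and contact force between the fingers and transformer below 0.1 N and linear speed of transformer below 0.03 m/s); the robot touches nothing.
It fails at once if one of the other loose things on the bench is moved by more than 30 mm (distance of any of heatsink, reel, screwdriver, flux_jar, capacitor, parts_tray from where it was at the start of the episode above 0.03 m).
It also fails if it takes over 72 s, if anything falls off the work surface, if the arm or the gripper's body presses on something with over 40 N, if the wrist force passes 120 N, or if a joint passes its speed limit or range.

### The arm

A 7-joint arm with a two-finger parallel gripper is mounted at the origin on the work surface. World frame = base frame: x ahead of the robot, y to its left, z up, the work surface at z = 0. Lengths are in m, angles in rad, forces in N, time in s.
With the tool pointing down it reaches from about 0.425 to 0.875 m from the base axis. Payload 4.7 kg.
Tool frame: the origin (TCP) lies on the centre line of the jaws, within the pads' length; the fingertips stand 14 mm ahead of it and the grasp point (between the pads) lies 5 mm behind it; z points along the fingers, y is the line along which they close (so a half turn about z gives the same grasp; the last joint's range is limited). The gripper opens to 87 mm and grips with 3 to 60 N. Pads are 19 mm wide; open, the fingers measure 117 mm over their backs; the gripper's body (75 mm by 190 mm) begins 51 mm behind the grasp point.
Start: joints at [-1.267, 0.321, -0.07, 1.45, 0.023, 1.371, -0.057], TCP at [0.186, 0.623, 0.237] pointing down, gripper open.
Joint ranges: [-2.86, 2.86], [-0.3, 2.09], [-1.38, 1.24], [0.06, 2.45], [-1.56, 4.7], [0.09, 2.05], [-2.69, 2.69]. Speed limits (rad/s): [2.57, 2.57, 3.14, 3.14, 3.14, 3.14, 3.14].

### API

Orientations are given as a rotation vector (axis times angle).
In Python, from bench import ctrl gives the robot as it stands.
- The arm moves only by the tool send_rows, never from a script. Its argument "steps" is a list of rows, each an object of numbers: "tx", "ty", "tz": the shift along the tool's x, y, z in units of 60 mm (1.0 is 60 mm); "turn": the turn about the tool's z in units of 8 degrees (1.0 is 8 degrees); "grip": the opening, from 0 (shut) to 1 (fully open). A call has 1 to 12 rows; each row shifts and turns the commanded pose from where the row before left it, along the tool's axes as they then stand; what a row does not reach is not made up. A row lasts 1/8 s, in which the tool goes at most 62.5 mm and 10.7 degrees, less where a joint would pass 70% of its speed; a pose out of reach is approached as far as the arm can. A call is refused whole if a number of a shift passes 1 or a number of a turn 1, either way. A call with a gripper value outside its range is refused whole. The fingers move at their own pace and stop on an object; "newtons" is the grip in N (left out, the last holds). Time passes only in rows, so rows that do not move let the fingers close. It gives the time, the measured TCP pose, the force, the opening and the grip force at its end, in the units of the state.
- ctrl.get_state(): the state, without advancing time (a new reading comes with each control period).
- ctrl.get_image(name): name is "scene" or "top" or "wrist"; returns a dict with "pixels" (400x640x3 uint8, red, green, blue), "K" (3x3 intrinsics, pixels), "dist" ([k1, k2, p1, p2, k3] as OpenCV has them; the pictures are not rectified), "cam_to_world" (4x4, takes a point from camera to world coordinates); the wrist camera has in their place "T_tool_cam" (4x4, takes a point from camera to tool coordinates, whose origin is the TCP and whose axes are the flange's). Camera axes: x right, y down, z forward; pixel columns grow to the right and rows downward; lengths in m; the calibration is good to about 2 mm. A picture is of the moment at which its call begins: read the wrist's pose just before it. There is no depth.
- ctrl.close_job(): hands the job in; it is judged then, once.
The state is a dict: "time": time; "joint_positions": joint angles; "qd": joint speeds; "joint_torque": joint torques, N m; "position": TCP position; "tool_rot": TCP orientation; "ft_force": force on the tool from outside, world axes, zero at the start; "torque": the same for the moment, N m; "grip_width": opening from 0.0 (shut) to 1.0 (fully open); "grip_force": force on a finger pad.
Only numpy, scipy, OpenCV 4.12 (cv2) and the standard library are available. Lean on these libraries where they do the work, as an engineer would, in place of code of your own. Each camera call takes 0.05 s, during which the arm holds its last target. There are 200 camera calls.

## Working session

There is one attempt and no reset: what is moved stays moved. The work goes in short steps, Python scripts to look and compute and a tool call to move; the robot and the scene stay as the last step left them, time stands still between calls to the robot, and variables do not carry over. Pictures are saved under pics/ and viewed, at most 13 in all, crops included, and the job is handed in when it is done.

Besides the shell and the picture viewer there is one more tool, called by a JSON object that holds its "name" and its "arguments". send_rows: Moves the arm, as the interface text tells. Its arguments: {"type":"object","properties":{"steps":{"type":"array"},"newtons":{"type":"number"}},"required":["steps"]}

```bash
ls; mkdir -p pics; python3 - <<'E'
from bench import ctrl
import cv2,numpy as np
s=ctrl.get_state();print(s)
for n in["scene","top"]:
    d=ctrl.get_image(n);cv2.imwrite(f"pics/{n}0.png",d["pixels"][:,:,::-1]);print(n,d["K"],d["dist"],d["cam_to_world"])
d=ctrl.get_image("wrist");print(d["T_tool_cam"],d["K"],d["dist"])
E
```

```text
pics
{'time': 0.0, 'joint_positions': array([-1.26690953,  0.32178596, -0.07011205,  1.45169489,  0.02259537,
        1.37079883, -0.05687721]), 'qd': array([-8.14328662e-06,  1.63397489e-03, -7.94543189e-05, -1.07233618e-03,
       -1.63896769e-03,  1.47093347e-03, -8.54842435e-04]), 'joint_torque': array([ 2.02785754e-04, -4.91298723e+01, -4.03709309e-01, -3.12526274e+01,
       -6.38604281e-02,  4.39344859e-02,  1.85213853e-04]), 'position': array([0.1856117 , 0.62237404, 0.23547578]), 'tool_rot': array([-4.53455156e-01, -3.10850345e+00,  2.96904567e-03]), 'ft_force': array([-0.19885747,  0.41531432,  0.72432421]), 'torque': array([0.01083972, 0.06108141, 0.0586528 ]), 'grip_force': 0.0, 'grip_width': 1.0013738893419053}
scene [[494.38089744   0.         320.59267835]
 [  0.         494.38089744 196.13596157]
 [  0.           0.           1.        ]] [-0.11713196  0.          0.          0.          0.        ] [[-0.6334036   0.54853693 -0.54580868  1.33576008]
 [ 0.77364501  0.46396479 -0.43152064  0.61520805]
 [ 0.016531   -0.69558889 -0.71824983  1.14000826]
 [ 0.          0. 
[... 189 characters left out ...]
  0.          0.          0.        ] [[-0.00269724 -0.9814322   0.1917904   0.31622682]
 [-0.99997836  0.00379786  0.00537129  0.02102879]
 [-0.00599995 -0.19177176 -0.98142121  1.37027596]
 [ 0.          0.          0.          1.        ]]
[[ 1.36043322e-04 -9.62828727e-01 -2.70112614e-01  7.19734490e-02]
 [ 9.99999047e-01 -2.40036365e-04  1.35927417e-03 -2.04964203e-04]
 [-1.37358507e-03 -2.70112542e-01  9.62827777e-01 -1.47110320e-01]
 [ 0.00000000e+00  0.00000000e+00  0.00000000e+00  1.00000000e+00]] [[305.35820759   0.         322.3496969 ]
 [  0.         305.35820759 203.3667928 ]
 [  0.           0.           1.        ]] [-0.00807356  0.          0.          0.          0.        ]
```

View pics/top0.png

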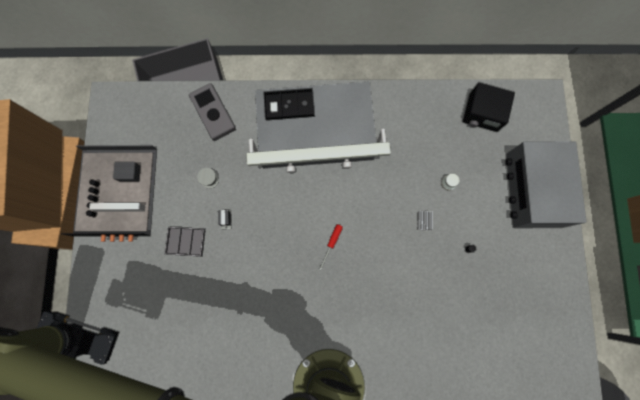

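View pics/scene0.png

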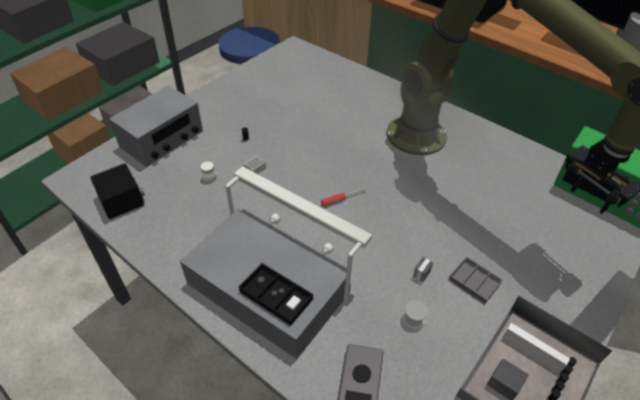

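The top view shows knobs at about (291,168) and (347,163), the bar ends at (248,158) and (389,148), a transformer candidate at (224,217) and the heatsink at (425,220). I'll zoom in on these.

```bash
cat > h.py <<'E'
from bench import ctrl
import cv2,numpy as np
from scipy.spatial.transform import Rotation as R
def ray(d,uv,T=None):
    T=d["cam_to_world"] if T is None else T
    p=cv2.undistortPoints(np.array([[uv]],float),d["K"],np.array(d["dist"]))[0,0]
    return T[:3,3],T[:3,:3]@np.r_[p,1]
def plane(d,uv,z,T=None):
    o,r=ray(d,uv,T);return o+r*(z-o[2])/r[2]
def tri(*rs):
    A=0;b=0
    for o,r in rs:
        r=r/np.linalg.norm(r);P=np.eye(3)-np.outer(r,r);A=A+P;b=b+P@o
    return np.linalg.solve(A,b)
def tool(s):
    T=np.eye(4);T[:3,:3]=R.from_rotvec(s["tool_rot"]).as_matrix();T[:3,3]=s["position"];return T
E
python3 - <<'E'
import cv2,numpy as np
from h import *
t=cv2.imread("pics/top0.png");s=cv2.imread("pics/scene0.png")
f=lambda i,x,y,w,h:cv2.resize(i[y:y+h,x:x+w],(400,300),interpolation=cv2.INTER_CUBIC)
cv2.imwrite("pics/c1.png",np.vstack([np.hstack([f(t,240,120,160,60),f(t,194,190,60,45)]),np.hstack([f(s,230,170,160,120),f(s,394,240,60,45)])]))
E
```

```text
(no output)
```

View pics/c1.png

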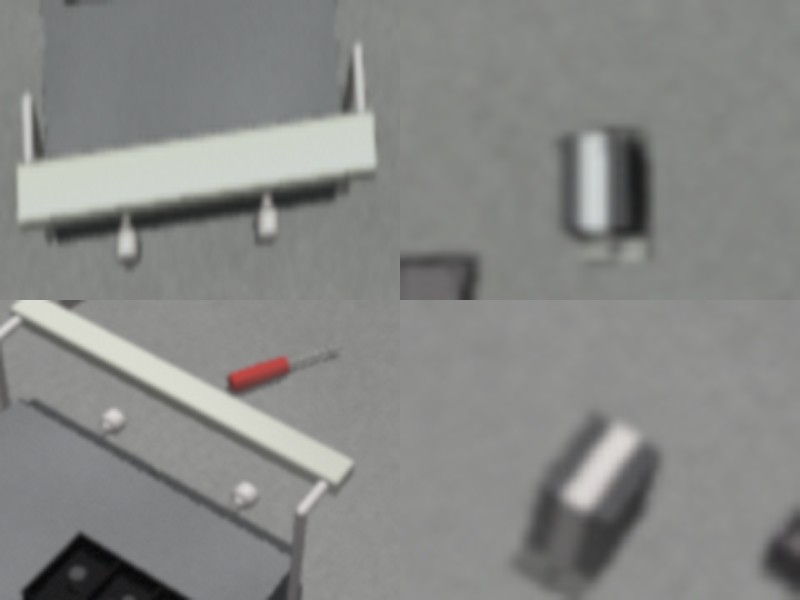

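The crops show the knob heads clearly: top view (290.8,168.6) and (347.2,164.0), scene view (327.6,247.6) and (276,218). The dark laminated block with a light stripe and foot plate at about (224,217) in the top view is the transformer.

```bash
python3 - <<'E'
from h import *
np.set_printoptions(precision=4,suppress=True)
t=ctrl.get_image("top");s=ctrl.get_image("scene")
k0=tri(ray(t,(290.8,168.6)),ray(s,(327.6,247.6)));k1=tri(ray(t,(347.2,164)),ray(s,(276,218)))
print("k",k0,k1,plane(t,(290.8,168.6),.085),plane(t,(347.2,164),.085),plane(s,(327.6,247.6),.085),plane(s,(276,218),.085))
for uv in[(248,153.6),(390,142.6),(247,164),(391,153)]:print("bar",plane(t,uv,.217))
for uv in[(218.7,209.5),(231,209.5),(219,225),(230,225),(224.5,217)]:print("tr",plane(t,uv,.05))
for uv in [(424,220),(452,180),(470,247),(207,176),(335,237),(186,241)]:print(plane(t,uv,.03))
E
```

```text
k [0.6722 0.1192 0.086 ] [ 0.6852 -0.0606  0.0875] [0.6723 0.1195 0.085 ] [ 0.6869 -0.0621  0.085 ] [0.6716 0.1185 0.085 ] [ 0.6831 -0.0607  0.085 ]
bar [0.6815 0.2345 0.217 ]
bar [ 0.7131 -0.1795  0.217 ]
bar [0.6501 0.2364 0.217 ]
bar [ 0.6814 -0.1813  0.217 ]
tr [0.5458 0.3549 0.05  ]
tr [0.5457 0.3148 0.05  ]
tr [0.4951 0.3517 0.05  ]
tr [0.495  0.3161 0.05  ]
tr [0.5211 0.335  0.05  ]
[ 0.5119 -0.3137  0.03  ]
[ 0.6461 -0.4139  0.03  ]
[ 0.4233 -0.4579  0.03  ]
[0.6633 0.4043 0.03  ]
[ 0.4573 -0.0222  0.03  ]
[0.4457 0.462  0.03  ]
```

The row interface has no tilt input. Driving up high should saturate joint 6 and tip the tool forward, so I'll move to the front of the unit first and then test that.

{"name": "send_rows", "arguments": {"steps": [{"tz": -0.9, "turn": -0.87}, {"tz": -0.9, "turn": -0.87}, {"tz": -0.9, "turn": -0.87}, {"tz": -0.5}]}}

```text
validation failed for argument at $.st...
```

{"name": "send_rows", "arguments": {"steps": [{"tx": -0.44, "ty": -0.83}, {"tx": -0.44, "ty": -0.83}, {"tx": -0.44, "ty": -0.83}, {"tx": -0.44, "ty": -0.83}, {"tx": -0.44, "ty": -0.83}, {"tx": -0.44, "ty": -0.83}, {"tx": -0.44, "ty": -0.83}, {"tx": -0.44, "ty": -0.83}, {"tx": -0.44, "ty": -0.83}, {"tx": -0.44, "ty": -0.83}, {"tx": -0.44, "ty": -0.83}, {"tx": -0.44, "ty": -0.83}]}}

```text
validation failed for argument at $.st...
```

```bash
cat > st.py <<'E'
from h import *
np.set_printoptions(precision=3,suppress=True)
s=ctrl.get_state();T=tool(s)
print(round(s["time"],2),"p",s["position"],"q",s["joint_positions"],"f",s["ft_force"],"w",round(s["grip_width"],3),round(s["grip_force"],2));print(T[:3,:3].T)
E
python3 st.py
```

```text
0.25 p [0.186 0.623 0.236] q [-1.267  0.321 -0.07   1.451  0.023  1.371 -0.057] f [-0.035 -1.039 -0.376] w 0.999 0.0
[[-0.958  0.286 -0.   ]
 [ 0.286  0.958 -0.001]
 [-0.    -0.001 -1.   ]]
```

{"name": "send_rows", "arguments": {"steps": [{"tx": 0, "ty": 0, "tz": -0.9, "turn": -0.87, "grip": 1}, {"tx": 0, "ty": 0, "tz": -0.9, "turn": -0.87, "grip": 1}, {"tx": 0, "ty": 0, "tz": -0.9, "turn": -0.87, "grip": 1}, {"tx": 0, "ty": 0, "tz": -0.5, "turn": 0, "grip": 1}]}}

```text
time: 0.75
position: [0.1859, 0.6232, 0.4322]
tool_rot: [-0.119, 3.138, 0.007]
ft_force: [-0.3, 0.3, 0.0]
grip_width: 0.998
grip_force: 0.0
```

{"name": "send_rows", "arguments": {"steps": [{"tx": -0.44, "ty": -0.83, "tz": 0, "turn": 0, "grip": 1}, {"tx": -0.44, "ty": -0.83, "tz": 0, "turn": 0, "grip": 1}, {"tx": -0.44, "ty": -0.83, "tz": 0, "turn": 0, "grip": 1}, {"tx": -0.44, "ty": -0.83, "tz": 0, "turn": 0, "grip": 1}, {"tx": -0.44, "ty": -0.83, "tz": 0, "turn": 0, "grip": 1}, {"tx": -0.44, "ty": -0.83, "tz": 0, "turn": 0, "grip": 1}, {"tx": -0.44, "ty": -0.83, "tz": 0, "turn": 0, "grip": 1}, {"tx": -0.44, "ty": -0.83, "tz": 0, "turn": 0, "grip": 1}, {"tx": -0.44, "ty": -0.83, "tz": 0, "turn": 0, "grip": 1}, {"tx": -0.44, "ty": -0.83, "tz": 0, "turn": 0, "grip": 1}, {"tx": -0.44, "ty": -0.83, "tz": 0, "turn": 0, "grip": 1}, {"tx": -0.44, "ty": -0.83, "tz": 0, "turn": 0, "grip": 1}]}}

```text
time: 2.25
position: [0.5469, 0.049, 0.4288]
tool_rot: [-0.118, 3.139, 0.001]
ft_force: [0.6, 0.6, -0.4]
grip_width: 0.999
grip_force: 0.0
```

```bash
python3 st.py
```

```text
2.25 p [0.547 0.049 0.429] q [-0.568  0.079  0.469  1.369 -0.037  1.701  1.542] f [ 0.577  0.584 -0.359] w 0.999 0.0
[[-0.997 -0.075 -0.001]
 [-0.075  0.997  0.001]
 [ 0.001  0.001 -1.   ]]
```

{"name": "send_rows", "arguments": {"steps": [{"tx": 0, "ty": 0, "tz": -0.9, "turn": 0, "grip": 1}, {"tx": 0, "ty": 0, "tz": -0.9, "turn": 0, "grip": 1}, {"tx": 0, "ty": 0, "tz": -0.9, "turn": 0, "grip": 1}, {"tx": 0, "ty": 0, "tz": -0.9, "turn": 0, "grip": 1}, {"tx": 0, "ty": 0, "tz": -0.9, "turn": 0, "grip": 1}, {"tx": 0, "ty": 0, "tz": -0.9, "turn": 0, "grip": 1}]}}

```text
time: 3.0
position: [0.5248, 0.0483, 0.6564]
tool_rot: [-0.112, 3.011, 0.011]
ft_force: [-0.7, -0.1, 0.8]
grip_width: 1.001
grip_force: 0.0
```

```bash
python3 st.py
```

```text
3.0 p [0.525 0.048 0.656] q [-0.494  0.129  0.44   0.842 -0.067  2.053  1.55 ] f [-0.7   -0.072  0.812] w 1.001 0.0
[[-0.989 -0.073 -0.128]
 [-0.074  0.997  0.003]
 [ 0.128  0.012 -0.992]]
```

The tool is tipping forward as hoped, and the new tilt is kept. Going higher.

{"name": "send_rows", "arguments": {"steps": [{"tx": 0, "ty": 0, "tz": -0.95, "turn": 0, "grip": 1}, {"tx": 0, "ty": 0, "tz": -0.95, "turn": 0, "grip": 1}, {"tx": 0, "ty": 0, "tz": -0.95, "turn": 0, "grip": 1}, {"tx": 0, "ty": 0, "tz": -0.95, "turn": 0, "grip": 1}, {"tx": 0, "ty": 0, "tz": -0.95, "turn": 0, "grip": 1}, {"tx": 0, "ty": 0, "tz": -0.95, "turn": 0, "grip": 1}]}}

```text
time: 3.75
position: [0.4615, 0.0396, 0.7619]
tool_rot: [-0.108, 2.793, 0.042]
ft_force: [0.2, -0.1, 0.6]
grip_width: 1.0
grip_force: 0.0
```

```bash
python3 st.py
```

```text
3.75 p [0.462 0.04  0.762] q [-0.336 -0.017  0.179  0.759  0.016  2.053  1.502] f [ 0.151 -0.069  0.647] w 1.0 0.0
[[-0.938 -0.07  -0.34 ]
 [-0.08   0.997  0.016]
 [ 0.338  0.042 -0.94 ]]
```

{"name": "send_rows", "arguments": {"steps": [{"tx": -0.7, "ty": 0, "tz": -0.7, "turn": 0, "grip": 1}, {"tx": -0.7, "ty": 0, "tz": -0.7, "turn": 0, "grip": 1}, {"tx": -0.7, "ty": 0, "tz": -0.7, "turn": 0, "grip": 1}, {"tx": -0.7, "ty": 0, "tz": -0.7, "turn": 0, "grip": 1}, {"tx": -0.7, "ty": 0, "tz": -0.7, "turn": 0, "grip": 1}, {"tx": -0.7, "ty": 0, "tz": -0.7, "turn": 0, "grip": 1}]}}

```text
time: 4.5
position: [0.5442, 0.0406, 0.8724]
tool_rot: [-0.092, 2.526, 0.058]
ft_force: [-0.0, -0.6, 0.5]
grip_width: 1.005
grip_force: 0.0
```

```bash
python3 st.py
```

```text
4.5 p [0.544 0.041 0.872] q [-0.265  0.232  0.368  0.25  -0.208  2.053  1.556] f [-0.04  -0.616  0.481] w 1.005 0.0
[[-0.815 -0.053 -0.576]
 [-0.079  0.997  0.021]
 [ 0.573  0.063 -0.817]]
```

{"name": "send_rows", "arguments": {"steps": [{"tx": -0.5, "ty": 0, "tz": -0.7, "turn": 0, "grip": 1}, {"tx": -0.5, "ty": 0, "tz": -0.7, "turn": 0, "grip": 1}, {"tx": -0.5, "ty": 0, "tz": -0.7, "turn": 0, "grip": 1}, {"tx": -0.5, "ty": 0, "tz": -0.7, "turn": 0, "grip": 1}]}}

```text
time: 5.0
position: [0.5015, 0.0345, 0.9385]
tool_rot: [-0.086, 2.377, 0.065]
ft_force: [0.6, -0.1, -0.0]
grip_width: 0.999
grip_force: 0.0
```

```bash
python3 st.py
```

```text
5.0 p [0.501 0.035 0.938] q [-0.263  0.206  0.522  0.13  -0.359  2.053  1.555] f [ 0.584 -0.08  -0.004] w 0.999 0.0
[[-0.721 -0.043 -0.691]
 [-0.081  0.996  0.022]
 [ 0.688  0.072 -0.722]]
```

{"name": "send_rows", "arguments": {"steps": [{"tx": 0.55, "ty": 0.07, "tz": 0.7, "turn": 0, "grip": 1}, {"tx": 0.55, "ty": 0.07, "tz": 0.7, "turn": 0, "grip": 1}, {"tx": 0.55, "ty": 0.07, "tz": 0.7, "turn": 0, "grip": 1}, {"tx": 0.55, "ty": 0.07, "tz": 0.7, "turn": 0, "grip": 1}, {"tx": 0.55, "ty": 0.07, "tz": 0.7, "turn": 0, "grip": 1}, {"tx": 0.55, "ty": 0.07, "tz": 0.7, "turn": 0, "grip": 1}, {"tx": 0.55, "ty": 0.07, "tz": 0.7, "turn": 0, "grip": 1}, {"tx": 0.55, "ty": 0.07, "tz": 0.7, "turn": 0, "grip": 1}, {"tx": 0.55, "ty": 0.07, "tz": 0.7, "turn": 0, "grip": 1}, {"tx": 0.55, "ty": 0.07, "tz": 0.7, "turn": 0, "grip": 1}]}}

```text
time: 6.25
position: [0.5632, 0.1003, 0.6169]
tool_rot: [-0.044, 2.422, 0.101]
ft_force: [0.0, 1.1, 1.1]
grip_width: 0.999
grip_force: 0.0
```

```bash
cat > go.py <<'E'
import sys
from h import *
np.set_printoptions(precision=3,suppress=True)
exec(open("st.py").read())
g=np.array([float(a) for a in sys.argv[1:4]])
print("units",T[:3,:3].T@(g-T[:3,3])/.06)
E
python3 go.py .6137 .1131 .147
```

```text
6.25 p [0.563 0.1   0.617] q [-0.111 -0.302 -0.117  1.498  0.038  1.224  1.372] f [0.008 1.124 1.107] w 0.999 0.0
[[-0.753 -0.004 -0.658]
 [-0.059  0.996  0.061]
 [ 0.655  0.085 -0.75 ]]
units [ 4.52  -0.316  6.447]
```

{"name": "send_rows", "arguments": {"steps": [{"tx": 0.45, "ty": -0.03, "tz": 0.64, "turn": -0.4, "grip": 1}, {"tx": 0.45, "ty": -0.03, "tz": 0.64, "turn": 0, "grip": 1}, {"tx": 0.45, "ty": -0.03, "tz": 0.64, "turn": 0, "grip": 1}, {"tx": 0.45, "ty": -0.03, "tz": 0.64, "turn": 0, "grip": 1}, {"tx": 0.45, "ty": -0.03, "tz": 0.64, "turn": 0, "grip": 1}, {"tx": 0.45, "ty": -0.03, "tz": 0.64, "turn": 0, "grip": 1}, {"tx": 0.45, "ty": -0.03, "tz": 0.64, "turn": 0, "grip": 1}]}}

```text
time: 7.12
position: [0.6103, 0.1009, 0.2942]
tool_rot: [-0.109, 2.43, 0.07]
ft_force: [0.6, 0.1, -0.1]
grip_width: 1.003
grip_force: 0.0
```

```bash
python3 go.py .6137 .1131 .147;python3 - <<'E'
from h import *
d=ctrl.get_image("wrist");cv2.imwrite("pics/w1.png",d["pixels"][:,:,::-1])
E
```

```text
7.12 p [0.61  0.101 0.294] q [-0.077 -0.225 -0.155  2.076  0.077  0.583  1.37 ] f [ 0.625  0.116 -0.058] w 1.003 0.0
[[-0.756 -0.06  -0.652]
 [-0.098  0.995  0.022]
 [ 0.647  0.08  -0.758]]
units [1.544 0.143 1.913]
```

View pics/w1.png

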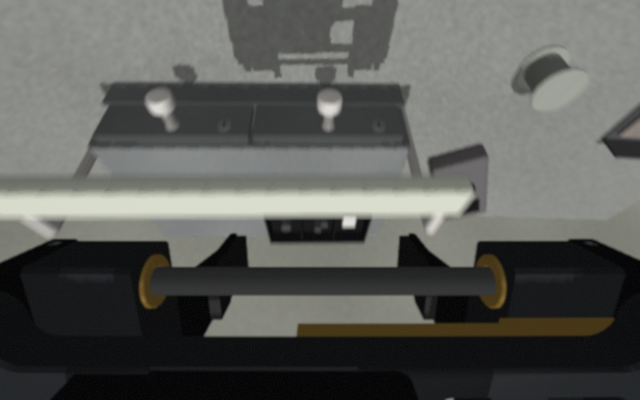

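The wrist view shows both knob heads: knob0 at (329,101) and knob1 at (160,102). The light bar lies across the middle. I'll refine the knob position with a ray.

```bash
python3 - <<'E'
from h import *
np.set_printoptions(precision=4,suppress=True)
s=ctrl.get_state();d=ctrl.get_image("wrist");W=tool(s)@d["T_tool_cam"]
t=ctrl.get_image("top");c=ctrl.get_image("scene")
for uv,a,b in(((329,103),(290.8,168.6),(327.6,247.6)),((160,102),(347.2,164),(276,218))):
    print(plane(d,uv,.085,W),tri(ray(d,uv,W),ray(t,a),ray(c,b)))
E
```

```text
[0.658  0.1154 0.085 ] [0.6692 0.1174 0.078 ]
[ 0.6704 -0.057   0.085 ] [ 0.6822 -0.0627  0.0787]
```

{"name": "send_rows", "arguments": {"steps": [{"tx": 0.39, "ty": 0.04, "tz": 0.48, "turn": 0, "grip": 1}, {"tx": 0.39, "ty": 0.04, "tz": 0.48, "turn": 0, "grip": 1}, {"tx": 0.39, "ty": 0.04, "tz": 0.48, "turn": 0, "grip": 1}, {"tx": 0.39, "ty": 0.04, "tz": 0.48, "turn": 0, "grip": 1}, {"tx": 0, "ty": 0, "tz": 0, "turn": 0, "grip": 1}]}}

```text
time: 7.95
position: [0.6131, 0.1142, 0.1462]
tool_rot: [-0.111, 2.433, 0.068]
ft_force: [0.7, 0.5, 0.3]
grip_width: 0.999
grip_force: 0.0
```

```bash
python3 go.py .6752 .1196 .083
```

```text
7.95 p [0.613 0.114 0.146] q [-0.002 -0.04  -0.28   2.237  0.378  0.26   1.045] f [0.741 0.529 0.291] w 0.999 0.0
[[-0.758 -0.062 -0.649]
 [-0.099  0.995  0.02 ]
 [ 0.645  0.079 -0.76 ]]
units [-0.105 -0.033  1.475]
```

```bash
python3 - <<'E'
from h import *
np.set_printoptions(precision=4,suppress=True)
s=ctrl.get_state();d=ctrl.get_image("wrist");W=tool(s)@d["T_tool_cam"]
cv2.imwrite("pics/w2.png",d["pixels"][:,:,::-1])
for k in((.6722,.1192,.086),(.6582,.118,.085)):
  p=np.linalg.inv(W)@np.r_[k,1]
  print(cv2.projectPoints(p[:3].reshape(1,3),np.zeros(3),np.zeros(3),d["K"],np.array(d["dist"]))[0].ravel())
E
```

```text
[320.8431 220.9348]
[320.9896 210.4025]
```

View pics/w2.png

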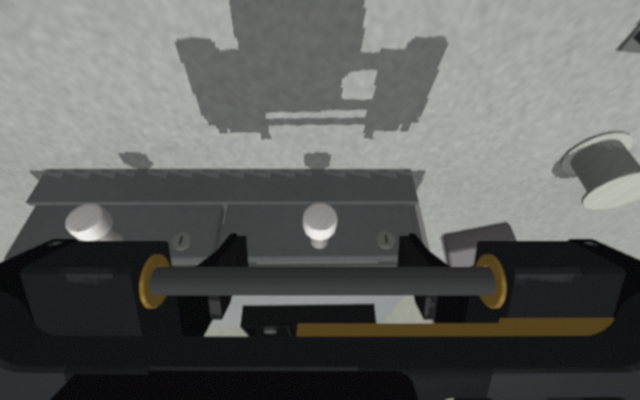

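The knob0 head is at (320,221), which matches the first estimate. Moving in to grip.

{"name": "send_rows", "arguments": {"steps": [{"tx": -0.03, "ty": -0.01, "tz": 0.37, "turn": 0, "grip": 1}, {"tx": -0.03, "ty": -0.01, "tz": 0.37, "turn": 0, "grip": 1}, {"tx": -0.03, "ty": -0.01, "tz": 0.37, "turn": 0, "grip": 1}, {"tx": -0.02, "ty": 0, "tz": 0.36, "turn": 0, "grip": 1}, {"tx": 0, "ty": 0, "tz": 0, "turn": 0, "grip": 0.2}, {"tx": 0, "ty": 0, "tz": 0, "turn": 0, "grip": 0.2}, {"tx": 0, "ty": 0, "tz": 0, "turn": 0, "grip": 0.2}, {"tx": 0, "ty": 0, "tz": 0, "turn": 0, "grip": 0.2}, {"tx": 0, "ty": 0, "tz": 0, "turn": 0, "grip": 0.2}, {"tx": 0, "ty": 0, "tz": 0, "turn": 0, "grip": 0.2}], "newtons": 25}}

```text
time: 9.25
position: [0.6751, 0.1197, 0.0835]
tool_rot: [-0.11, 2.432, 0.069]
ft_force: [0.4, -0.4, 0.0]
grip_width: 0.399
grip_force: 0.0
```

{"name": "send_rows", "arguments": {"steps": [{"tx": 0, "ty": 0, "tz": 0, "turn": 0, "grip": 0.1}, {"tx": 0, "ty": 0, "tz": 0, "turn": 0, "grip": 0.1}, {"tx": 0, "ty": 0, "tz": 0, "turn": 0, "grip": 0.1}]}}

```text
time: 9.62
position: [0.6752, 0.1193, 0.0833]
tool_rot: [-0.11, 2.432, 0.068]
ft_force: [-0.9, -2.1, 1.2]
grip_width: 0.31
grip_force: 24.9
```

Gripped at 27 mm, which is the knob head. Test pull.

{"name": "send_rows", "arguments": {"steps": [{"tx": 0.05, "ty": 0, "tz": -0.045, "turn": 0, "grip": 0.1}, {"tx": 0.05, "ty": 0, "tz": -0.045, "turn": 0, "grip": 0.1}, {"tx": 0.05, "ty": 0, "tz": -0.045, "turn": 0, "grip": 0.1}, {"tx": 0, "ty": 0, "tz": 0, "turn": 0, "grip": 0.1}]}}

```text
time: 10.12
position: [0.6663, 0.1184, 0.0856]
tool_rot: [-0.109, 2.428, 0.072]
ft_force: [25.9, 0.1, -14.0]
grip_width: 0.309
grip_force: 25.0
```

It gives a little and stops hard at 26 N, so drawer0 is locked. Returning it, letting go and moving to knob1.

{"name": "send_rows", "arguments": {"steps": [{"tx": -0.05, "ty": 0, "tz": 0.045, "turn": 0, "grip": 0.1}, {"tx": -0.05, "ty": 0, "tz": 0.045, "turn": 0, "grip": 0.1}, {"tx": -0.05, "ty": 0, "tz": 0.045, "turn": 0, "grip": 0.1}, {"tx": 0, "ty": 0, "tz": 0, "turn": 0, "grip": 1}, {"tx": 0, "ty": 0, "tz": 0, "turn": 0, "grip": 1}, {"tx": 0, "ty": 0, "tz": 0, "turn": 0, "grip": 1}, {"tx": 0, "ty": 0, "tz": 0, "turn": 0, "grip": 1}, {"tx": 0, "ty": 0, "tz": -0.5, "turn": 0, "grip": 1}, {"tx": 0, "ty": 0, "tz": -0.5, "turn": 0, "grip": 1}, {"tx": 0, "ty": 0, "tz": -0.5, "turn": 0, "grip": 1}]}}

```text
time: 11.38
position: [0.6164, 0.1127, 0.1521]
tool_rot: [-0.111, 2.432, 0.07]
ft_force: [-0.1, -0.5, 0.3]
grip_width: 0.975
grip_force: 0.0
```

```bash
python3 go.py .6275 -.067 .147;python3 go.py .6885 -.061 .083
```

```text
11.38 p [0.616 0.113 0.152] q [ 0.13  -0.04  -0.402  2.222  0.323  0.269  1.104] f [-0.095 -0.525  0.333] w 0.975 0.0
[[-0.758 -0.062 -0.65 ]
 [-0.099  0.995  0.021]
 [ 0.645  0.08  -0.76 ]]
units [ 0.099 -3.    -0.055]
11.38 p [0.616 0.113 0.152] q [ 0.13  -0.04  -0.402  2.222  0.323  0.269  1.104] f [-0.095 -0.525  0.333] w 0.975 0.0
[[-0.758 -0.062 -0.65 ]
 [-0.099  0.995  0.021]
 [ 0.645  0.08  -0.76 ]]
units [ 0.015 -3.023  1.419]
```

{"name": "send_rows", "arguments": {"steps": [{"tx": 0.02, "ty": -0.75, "tz": 0, "turn": 0, "grip": 1}, {"tx": 0.02, "ty": -0.75, "tz": 0, "turn": 0, "grip": 1}, {"tx": 0, "ty": -0.75, "tz": 0, "turn": 0, "grip": 1}, {"tx": 0, "ty": -0.75, "tz": 0, "turn": 0, "grip": 1}, {"tx": 0, "ty": 0, "tz": 0, "turn": 0, "grip": 1}]}}

```text
time: 12.0
position: [0.6304, -0.0405, 0.1462]
tool_rot: [-0.103, 2.438, 0.067]
ft_force: [0.4, 0.0, 0.1]
grip_width: 0.999
grip_force: 0.0
```

```bash
python3 go.py .6885 -.061 .083; python3 - <<'E'
from h import *
s=ctrl.get_state();d=ctrl.get_image("wrist");W=tool(s)@d["T_tool_cam"]
p=np.linalg.inv(W)@np.r_[.685,-.0615,.086,1]
print(cv2.projectPoints(p[:3].reshape(1,3),np.zeros(3),np.zeros(3),d["K"],np.array(d["dist"]))[0].ravel())
g=cv2.cvtColor(d["pixels"],cv2.COLOR_RGB2GRAY)[190:245,270:370]
n,l,st,c=cv2.connectedComponentsWithStats((g>165).astype(np.uint8));print([(a[:4]+[270,190,0,0],a[4]) for a in st[1:] if a[4]>60])
E
```

```text
12.0 p [ 0.63  -0.041  0.146] q [ 0.159 -0.016 -0.058  2.212 -0.512  0.29   2.199] f [0.369 0.003 0.075] w 0.999 0.0
[[-0.761 -0.057 -0.646]
 [-0.092  0.996  0.021]
 [ 0.642  0.075 -0.763]]
units [-0.038 -0.451  1.4  ]
[288.4030969  217.53712817]
[(array([272, 220,  31,  18]), np.int32(329))]
```

{"name": "send_rows", "arguments": {"steps": [{"tx": 0, "ty": -0.23, "tz": 0, "turn": 0, "grip": 1}, {"tx": 0, "ty": -0.22, "tz": 0, "turn": 0, "grip": 1}, {"tx": -0.02, "ty": 0, "tz": 0.35, "turn": 0, "grip": 1}, {"tx": -0.02, "ty": 0, "tz": 0.35, "turn": 0, "grip": 1}, {"tx": 0, "ty": 0, "tz": 0.35, "turn": 0, "grip": 1}, {"tx": 0, "ty": 0, "tz": 0.35, "turn": 0, "grip": 1}, {"tx": 0, "ty": 0, "tz": 0, "turn": 0, "grip": 0.5}]}}

```text
time: 12.92
position: [0.6877, -0.0537, 0.0811]
tool_rot: [-0.114, 2.441, 0.073]
ft_force: [-1.1, -0.1, 0.1]
grip_width: 0.95
grip_force: 0.0
```

```bash
python3 go.py .6885 -.061 .083
```

```text
12.93 p [ 0.688 -0.054  0.081] q [ 0.217  0.212 -0.103  2.12  -0.838  0.19   2.568] f [-1.055 -0.126  0.084] w 0.95 0.0
[[-0.763 -0.063 -0.643]
 [-0.101  0.995  0.023]
 [ 0.638  0.083 -0.765]]
units [-0.023 -0.121 -0.027]
```

{"name": "send_rows", "arguments": {"steps": [{"tx": -0.02, "ty": -0.12, "tz": -0.03, "turn": 0, "grip": 0.1}, {"tx": 0, "ty": 0, "tz": 0, "turn": 0, "grip": 0.1}, {"tx": 0, "ty": 0, "tz": 0, "turn": 0, "grip": 0.1}, {"tx": 0, "ty": 0, "tz": 0, "turn": 0, "grip": 0.1}, {"tx": 0, "ty": 0, "tz": 0, "turn": 0, "grip": 0.1}, {"tx": 0, "ty": 0, "tz": 0, "turn": 0, "grip": 0.1}, {"tx": 0, "ty": 0, "tz": 0, "turn": 0, "grip": 0.1}, {"tx": 0, "ty": 0, "tz": 0, "turn": 0, "grip": 0.1}, {"tx": 0, "ty": 0, "tz": 0, "turn": 0, "grip": 0.1}], "newtons": 35}}

```text
time: 14.05
position: [0.6886, -0.0623, 0.0848]
tool_rot: [-0.113, 2.439, 0.071]
ft_force: [-3.3, 3.4, 3.7]
grip_width: 0.305
grip_force: 35.0
```

```bash
python3 go.py .5598 -.0699 .083
```

```text
14.05 p [ 0.689 -0.062  0.085] q [ 0.235  0.21  -0.103  2.115 -0.843  0.202  2.585] f [-3.274  3.449  3.674] w 0.305 34.99
[[-0.762 -0.062 -0.645]
 [-0.1    0.995  0.022]
 [ 0.64   0.081 -0.764]]
units [ 1.662  0.089 -1.362]
```

{"name": "send_rows", "arguments": {"steps": [{"tx": 0.1, "ty": 0, "tz": -0.085, "turn": 0, "grip": 0.1}, {"tx": 0.1, "ty": 0, "tz": -0.085, "turn": 0, "grip": 0.1}, {"tx": 0.1, "ty": 0.01, "tz": -0.085, "turn": 0, "grip": 0.1}, {"tx": 0.1, "ty": 0.01, "tz": -0.085, "turn": 0, "grip": 0.1}]}}

```text
time: 14.55
position: [0.6567, -0.0647, 0.0848]
tool_rot: [-0.112, 2.439, 0.07]
ft_force: [1.3, 4.6, -0.6]
grip_width: 0.305
grip_force: 35.0
```

```bash
python3 go.py .559 -.070 .085
```

```text
14.55 p [ 0.657 -0.065  0.085] q [ 0.325  0.156 -0.18   2.183 -0.89   0.197  2.646] f [ 1.345  4.64  -0.551] w 0.305 34.99
[[-0.762 -0.062 -0.645]
 [-0.099  0.995  0.021]
 [ 0.64   0.08  -0.764]]
units [ 1.243  0.075 -1.052]
```

{"name": "send_rows", "arguments": {"steps": [{"tx": 0.15, "ty": 0.01, "tz": -0.13, "turn": 0, "grip": 0.1}, {"tx": 0.15, "ty": 0.01, "tz": -0.13, "turn": 0, "grip": 0.1}, {"tx": 0.15, "ty": 0.01, "tz": -0.13, "turn": 0, "grip": 0.1}, {"tx": 0.15, "ty": 0.01, "tz": -0.13, "turn": 0, "grip": 0.1}]}}

```text
time: 15.05
position: [0.6084, -0.0683, 0.0849]
tool_rot: [-0.11, 2.44, 0.068]
ft_force: [2.2, 2.2, -2.0]
grip_width: 0.307
grip_force: 35.0
```

```bash
python3 go.py .559 -.070 .085
```

```text
15.05 p [ 0.608 -0.068  0.085] q [ 0.754  0.089 -0.583  2.272 -0.896  0.193  2.686] f [ 2.169  2.244 -2.045] w 0.307 35.0
[[-0.762 -0.062 -0.644]
 [-0.098  0.995  0.02 ]
 [ 0.64   0.078 -0.764]]
units [ 0.628  0.052 -0.531]
```

{"name": "send_rows", "arguments": {"steps": [{"tx": 0.13, "ty": 0.01, "tz": -0.11, "turn": 0, "grip": 0.1}, {"tx": 0.13, "ty": 0.01, "tz": -0.11, "turn": 0, "grip": 0.1}, {"tx": 0.13, "ty": 0.01, "tz": -0.11, "turn": 0, "grip": 0.1}, {"tx": 0.13, "ty": 0.01, "tz": -0.11, "turn": 0, "grip": 0.1}, {"tx": 0.1, "ty": 0.01, "tz": -0.085, "turn": 0, "grip": 0.1}]}}

```text
time: 15.68
position: [0.5679, -0.0717, 0.0816]
tool_rot: [-0.103, 2.446, 0.075]
ft_force: [-1.5, 21.9, 18.6]
grip_width: 0.316
grip_force: 11.6
```

```bash
python3 go.py .559 -.070 .085
```

```text
15.68 p [ 0.568 -0.072  0.082] q [ 1.602  0.089 -1.382  2.336 -0.848  0.201  2.691] f [-1.451 21.939 18.568] w 0.316 11.64
[[-0.767 -0.055 -0.639]
 [-0.094  0.995  0.027]
 [ 0.635  0.081 -0.768]]
units [ 0.075  0.043 -0.135]
```

Drawer1 is free and about 120 mm out, but joints 3 and 7 have reached their limits. I'll let go, back off and turn the tool half round, which gives the same grasp with joint 7 mid-range.

{"name": "send_rows", "arguments": {"steps": [{"tx": 0, "ty": 0, "tz": 0, "turn": 0, "grip": 1}, {"tx": 0, "ty": 0, "tz": 0, "turn": 0, "grip": 1}, {"tx": 0, "ty": 0, "tz": 0, "turn": 0, "grip": 1}, {"tx": 0, "ty": 0, "tz": 0, "turn": 0, "grip": 1}, {"tx": 0, "ty": 0, "tz": -0.4, "turn": 0, "grip": 1}, {"tx": 0, "ty": 0, "tz": -0.4, "turn": 0, "grip": 1}, {"tx": 0, "ty": 0, "tz": -0.4, "turn": 0, "grip": 1}, {"tx": -0.4, "ty": 0, "tz": -0.6, "turn": 0, "grip": 1}, {"tx": -0.4, "ty": 0, "tz": -0.6, "turn": 0, "grip": 1}, {"tx": -0.4, "ty": 0, "tz": -0.6, "turn": 0, "grip": 1}]}}

```text
time: 16.92
position: [0.5441, -0.0813, 0.2088]
tool_rot: [-0.11, 2.483, 0.053]
ft_force: [0.4, -0.3, 0.1]
grip_width: 1.001
grip_force: 0.0
```

```bash
python3 st.py
```

```text
16.93 p [ 0.544 -0.081  0.209] q [ 0.961 -0.3   -0.623  2.242 -0.744  0.645  2.459] f [ 0.352 -0.332  0.133] w 1.001 0.0
[[-0.789 -0.066 -0.611]
 [-0.092  0.996  0.011]
 [ 0.607  0.065 -0.792]]
```

{"name": "send_rows", "arguments": {"steps": [{"tx": 0, "ty": 0, "tz": -0.6, "turn": 1, "grip": 1}, {"tx": 0, "ty": 0, "tz": 0, "turn": 1, "grip": 1}, {"tx": 0, "ty": 0, "tz": 0, "turn": 1, "grip": 1}, {"tx": 0, "ty": 0, "tz": 0, "turn": 1, "grip": 1}, {"tx": 0, "ty": 0, "tz": 0, "turn": 1, "grip": 1}, {"tx": 0, "ty": 0, "tz": 0, "turn": 1, "grip": 1}, {"tx": 0, "ty": 0, "tz": 0, "turn": 1, "grip": 1}, {"tx": 0, "ty": 0, "tz": 0, "turn": 1, "grip": 1}, {"tx": 0, "ty": 0, "tz": 0, "turn": 1, "grip": 1}, {"tx": 0, "ty": 0, "tz": 0, "turn": 1, "grip": 1}, {"tx": 0, "ty": 0, "tz": 0, "turn": 1, "grip": 1}]}}

```text
time: 18.3
position: [0.5392, -0.0796, 0.2211]
tool_rot: [1.644, 2.027, 0.636]
ft_force: [-0.5, -0.1, -0.4]
grip_width: 1.002
grip_force: 0.0
```

{"name": "send_rows", "arguments": {"steps": [{"tx": 0, "ty": 0, "tz": 0, "turn": 1, "grip": 1}, {"tx": 0, "ty": 0, "tz": 0, "turn": 1, "grip": 1}, {"tx": 0, "ty": 0, "tz": 0, "turn": 1, "grip": 1}, {"tx": 0, "ty": 0, "tz": 0, "turn": 1, "grip": 1}, {"tx": 0, "ty": 0, "tz": 0, "turn": 1, "grip": 1}, {"tx": 0, "ty": 0, "tz": 0, "turn": 1, "grip": 1}, {"tx": 0, "ty": 0, "tz": 0, "turn": 1, "grip": 1}, {"tx": 0, "ty": 0, "tz": 0, "turn": 1, "grip": 1}, {"tx": 0, "ty": 0, "tz": 0, "turn": 1, "grip": 1}, {"tx": 0, "ty": 0, "tz": 0, "turn": 1, "grip": 1}, {"tx": 0, "ty": 0, "tz": 0, "turn": 1, "grip": 1}]}}

```text
time: 19.68
position: [0.5392, -0.0796, 0.2211]
tool_rot: [2.948, 0.359, 1.012]
ft_force: [0.6, 0.6, 0.3]
grip_width: 1.0
grip_force: 0.0
```

```bash
python3 st.py; python3 - <<'E'
from h import *
d=ctrl.get_image("wrist");cv2.imwrite("pics/w3.png",cv2.resize(d["pixels"][:,:,::-1],(480,300)))
t=ctrl.get_image("top")["pixels"][:,:,::-1];cv2.imwrite("pics/t3.png",t)
c=cv2.resize(t[100:250,200:440],(480,300),interpolation=cv2.INTER_CUBIC)
cv2.imwrite("pics/c3.png",np.vstack([cv2.imread("pics/w3.png"),c]))
E
```

```text
19.68 p [ 0.539 -0.08   0.221] q [ 0.741 -0.301 -0.429  2.24  -0.637  0.646 -0.624] f [0.557 0.575 0.251] w 1.0 0.0
[[ 0.766  0.217  0.606]
 [ 0.214 -0.974  0.078]
 [ 0.607  0.07  -0.792]]
```

View pics/c3.png

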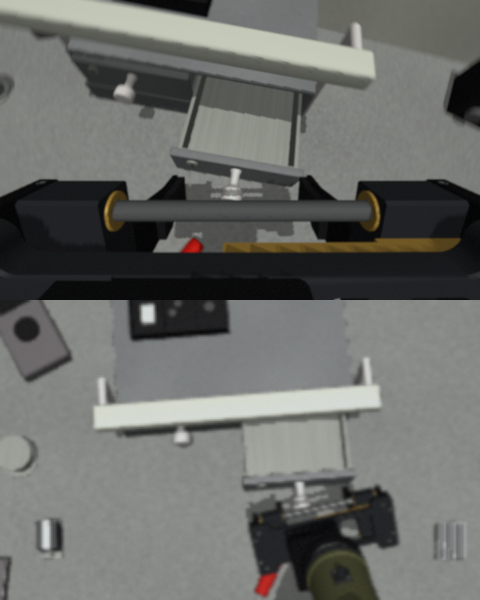

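The wrist and top views show drawer1 (right) well out, with its knob at top-view pixel (350,194). Measuring how far out it is.

```bash
python3 - <<'E'
from h import *
np.set_printoptions(precision=4,suppress=True)
t=ctrl.get_image("top");s=ctrl.get_state();d=ctrl.get_image("wrist");W=tool(s)@d["T_tool_cam"]
for uv in[(350,192),(350,196)]:print(plane(t,uv,.085))
k=(233*640/480,178*400/300);print("wrist",plane(d,k,.085,W))
for q in((.555,-.0715),(.565,-.0705)):
  p=np.linalg.inv(W)@np.r_[q,.086,1]
  print(cv2.projectPoints(p[:3].reshape(1,3),np.zeros(3),np.zeros(3),d["K"],np.array(d["dist"]))[0].ravel()*.75)
g=cv2.cvtColor(d["pixels"],cv2.COLOR_RGB2GRAY)[220:256,290:330]
n,l,st,c=cv2.connectedComponentsWithStats((g>165).astype(np.uint8));print([((a[:2]+[290,220])*.75,a[2:]*.75) for a in st[1:] if a[4]>40])
E
python3 go.py .4965 -.0743 .158; python3 go.py .5610 -.0705 .082
```

```text
[ 0.5946 -0.0695  0.085 ]
[ 0.5816 -0.0693  0.085 ]
wrist [ 0.5902 -0.0683  0.085 ]
[229.0593 204.3217]
[230.1637 196.5239]
[(array([231.75, 168.75]), array([  8.25,  15.75, 124.5 ]))]
19.88 p [ 0.539 -0.08   0.221] q [ 0.741 -0.301 -0.429  2.24  -0.637  0.646 -0.617] f [ 0.592  0.642 -0.293] w 1.0 0.0
[[ 0.764  0.223  0.605]
 [ 0.219 -0.972  0.082]
 [ 0.607  0.07  -0.792]]
units [-1.161 -0.33   0.408]
19.88 p [ 0.539 -0.08   0.221] q [ 0.741 -0.301 -0.429  2.24  -0.637  0.646 -0.617] f [ 0.592  0.642 -0.293] w 1.0 0.0
[[ 0.764  0.223  0.605]
 [ 0.219 -0.972  0.082]
 [ 0.607  0.07  -0.792]]
units [-1.091 -0.259  2.067]
```

{"name": "send_rows", "arguments": {"steps": [{"tx": 0, "ty": 0, "tz": 0, "turn": 0.8, "grip": 1}, {"tx": -0.4, "ty": 0, "tz": 0.25, "turn": 0, "grip": 1}, {"tx": -0.4, "ty": 0, "tz": 0.25, "turn": 0, "grip": 1}, {"tx": 0, "ty": 0, "tz": 0, "turn": 0, "grip": 1}]}}

```text
time: 20.38
position: [0.518, -0.0825, 0.1657]
tool_rot: [-2.939, -0.2, -0.996]
ft_force: [0.5, 0.5, 0.4]
grip_width: 1.001
grip_force: 0.0
```

```bash
python3 go.py .578 -.0695 .083; python3 - <<'E'
from h import *
s=ctrl.get_state();d=ctrl.get_image("wrist");W=tool(s)@d["T_tool_cam"]
for q in((.555,-.0715),(.575,-.070)):
  p=np.linalg.inv(W)@np.r_[q,.085,1]
  print(cv2.projectPoints(p[:3].reshape(1,3),np.zeros(3),np.zeros(3),d["K"],np.array(d["dist"]))[0].ravel())
cv2.imwrite("pics/w4.png",d["pixels"][:,:,::-1])
E
```

```text
20.38 p [ 0.518 -0.082  0.166] q [ 0.705 -0.272 -0.392  2.343 -0.719  0.544 -0.612] f [0.512 0.524 0.402] w 1.001 0.0
[[ 0.786  0.111  0.608]
 [ 0.132 -0.991  0.011]
 [ 0.603  0.071 -0.794]]
units [-0.026 -0.097  1.713]
[313.14862897 236.24563524]
[314.77280761 213.23893034]
```

View pics/w4.png

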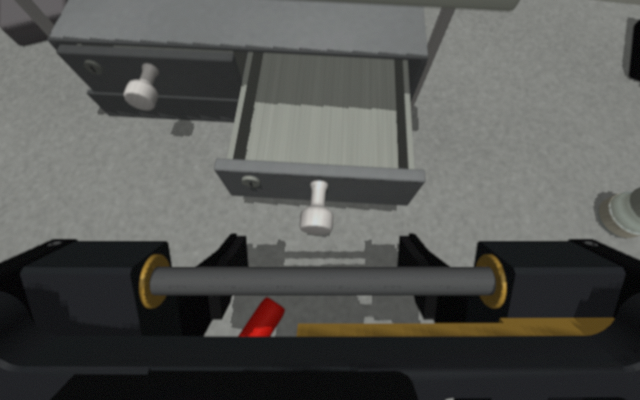

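The knob1 head is at (317,220), which puts it near x=0.569 and the drawer about 116 mm out. Regripping to finish the pull.

{"name": "send_rows", "arguments": {"steps": [{"tx": -0.03, "ty": -0.02, "tz": 0.42, "turn": 0, "grip": 1}, {"tx": -0.03, "ty": -0.02, "tz": 0.42, "turn": 0, "grip": 1}, {"tx": -0.03, "ty": -0.03, "tz": 0.42, "turn": 0, "grip": 1}, {"tx": -0.03, "ty": -0.03, "tz": 0.42, "turn": 0, "grip": 1}, {"tx": 0, "ty": 0, "tz": 0, "turn": 0, "grip": 0.1}, {"tx": 0, "ty": 0, "tz": 0, "turn": 0, "grip": 0.1}, {"tx": 0, "ty": 0, "tz": 0, "turn": 0, "grip": 0.1}, {"tx": 0, "ty": 0, "tz": 0, "turn": 0, "grip": 0.1}, {"tx": 0, "ty": 0, "tz": 0, "turn": 0, "grip": 0.1}, {"tx": 0, "ty": 0, "tz": 0, "turn": 0, "grip": 0.1}, {"tx": 0, "ty": 0, "tz": 0, "turn": 0, "grip": 0.1}, {"tx": 0, "ty": 0, "tz": 0, "turn": 0, "grip": 0.1}]}}

```text
time: 21.92
position: [0.5745, -0.0705, 0.0839]
tool_rot: [-2.938, -0.199, -1.003]
ft_force: [-1.0, 0.8, 1.9]
grip_width: 0.301
grip_force: 34.7
```

```bash
python3 go.py .552 -.072 .083
```

```text
21.93 p [ 0.575 -0.071  0.084] q [ 0.644  0.012 -0.453  2.317 -0.796  0.255 -0.523] f [-1.038  0.822  1.876] w 0.301 34.75
[[ 0.784  0.111  0.611]
 [ 0.131 -0.991  0.012]
 [ 0.607  0.07  -0.792]]
units [-0.307 -0.025 -0.217]
```

Gripped. Pull until the stop (−x is about tx −0.79, tz −0.61).

{"name": "send_rows", "arguments": {"steps": [{"tx": -0.08, "ty": 0, "tz": -0.06, "turn": 0, "grip": 0.1}, {"tx": -0.08, "ty": 0, "tz": -0.06, "turn": 0, "grip": 0.1}, {"tx": -0.05, "ty": 0, "tz": -0.04, "turn": 0, "grip": 0.1}, {"tx": -0.04, "ty": 0, "tz": -0.03, "turn": 0, "grip": 0.1}, {"tx": 0, "ty": 0, "tz": 0, "turn": 0, "grip": 0.1}]}}

```text
time: 22.55
position: [0.5599, -0.0719, 0.0863]
tool_rot: [-2.936, -0.201, -1.012]
ft_force: [34.6, 5.8, -22.0]
grip_width: 0.305
grip_force: 35.0
```

```bash
python3 st.py
```

```text
22.55 p [ 0.56  -0.072  0.086] q [ 0.656 -0.027 -0.447  2.349 -0.868  0.271 -0.448] f [ 34.56    5.809 -22.011] w 0.305 34.99
[[ 0.78   0.112  0.615]
 [ 0.132 -0.991  0.014]
 [ 0.611  0.07  -0.788]]
```

Hit the stop at 35 N. Letting go, retreating and moving over to the transformer.

{"name": "send_rows", "arguments": {"steps": [{"tx": 0.04, "ty": 0, "tz": 0.03, "turn": 0, "grip": 0.1}, {"tx": 0, "ty": 0, "tz": 0, "turn": 0, "grip": 0.8}, {"tx": 0, "ty": 0, "tz": 0, "turn": 0, "grip": 0.8}, {"tx": 0, "ty": 0, "tz": 0, "turn": 0, "grip": 0.8}, {"tx": 0, "ty": 0, "tz": -0.5, "turn": 0, "grip": 0.8}, {"tx": 0, "ty": 0, "tz": -0.5, "turn": 0, "grip": 0.8}, {"tx": 0.2, "ty": 0, "tz": -0.7, "turn": 0, "grip": 0.8}, {"tx": 0.4, "ty": -0.5, "tz": -0.5, "turn": 0, "grip": 0.8}, {"tx": 0.2, "ty": -0.9, "tz": 0, "turn": 0, "grip": 0.8}, {"tx": 0, "ty": -0.9, "tz": 0, "turn": 0, "grip": 0.8}, {"tx": 0, "ty": -0.9, "tz": 0, "turn": 0, "grip": 0.8}, {"tx": 0, "ty": -0.9, "tz": 0, "turn": 0, "grip": 0.8}]}}

```text
time: 24.05
position: [0.5155, 0.1467, 0.1844]
tool_rot: [-2.933, -0.204, -0.965]
ft_force: [0.8, -0.4, -0.9]
grip_width: 0.797
grip_force: 0.0
```

```bash
python3 go.py .46 .31 .20; python3 - <<'E'
from h import *
d=ctrl.get_image("top");cv2.imwrite("pics/t5.png",d["pixels"][:,:,::-1])
np.set_printoptions(precision=4,suppress=True)
hsv=d["pixels"].astype(int);g=cv2.cvtColor(d["pixels"],cv2.COLOR_RGB2GRAY)
print(g[204:232,212:238])
E
```

```text
24.05 p [0.516 0.147 0.184] q [ 0.007 -0.289 -0.388  2.306  0.092  0.488 -1.9  ] f [ 0.836 -0.391 -0.851] w 0.797 0.0
[[ 0.797  0.11   0.594]
 [ 0.14  -0.99  -0.004]
 [ 0.588  0.086 -0.805]]
units [-0.282 -2.826 -0.52 ]
[[135 134 135 136 139 140 139 138 136 136 136 135 135 135 135 136 137 138
  138 137 136 136 138 137 137 137]
 [134 134 135 134 137 138 139 138 137 137 137 136 135 135 135 136 137 136
  137 136 136 138 139 138 137 138]
 [135 136 136 136 135 135 136 136 135 137 137 136 137 136 136 137 137 135
  136 136 137 137 138 138 138 137]
 [137 137 138 136 133 134 133 135 134 135 135 135 136 136 135 135 136 134
  133 134 136 136 137 138 137 136]
 [137 138 138 137 135 134 135 134 134 133 131 131 128 127 126 125 127 126
  128 132 136 137 136 136 135 136]
 [135 137 137 136 136 135 131 128 131 136 137 137 120 100  99 101 101 105
  116 129 137 137 137 136 135 135]
 [135 135 135 136 134 126 112 105 123 158 179 184 155 107  92  94  80  89
  104 121 134 136 137 137 137 136]
 [135 137 137 137 131 114  94  90 121 174 202 200 167 111  86  80  59  65
   89 116 134 138 136 138 138 135]
 [134 13
[... 1472 characters left out ...]
76  82  88
   91 104 126 134 134 135 136 136]
 [135 133 134 134 134 133 132 129 121 114 119 126 128 116 105 120 136 139
  131 118 131 137 136 136 136 135]
 [134 134 134 135 133 133 134 136 136 138 144 148 144 124 114 136 153 155
  142 119 130 138 138 137 137 136]
 [133 133 135 134 134 135 137 139 141 143 143 145 143 133 131 148 159 158
  142 123 131 137 137 137 138 137]
 [134 135 135 135 135 137 139 138 135 132 124 123 124 123 128 139 143 142
  137 132 134 136 136 137 138 138]
 [136 136 134 134 134 136 137 138 135 132 129 128 131 132 135 136 136 136
  137 136 138 137 137 138 139 137]
 [138 138 136 135 135 135 136 138 136 133 132 134 137 137 137 137 136 136
  138 138 138 139 138 138 138 137]]
```

{"name": "send_rows", "arguments": {"steps": [{"tx": -0.1, "ty": -0.8, "tz": -0.1, "turn": 0, "grip": 0.8}, {"tx": -0.1, "ty": -0.8, "tz": -0.1, "turn": 0, "grip": 0.8}, {"tx": -0.1, "ty": -0.8, "tz": -0.1, "turn": 0, "grip": 0.8}, {"tx": -0.1, "ty": -0.7, "tz": 0, "turn": 0, "grip": 0.8}, {"tx": 0, "ty": 0, "tz": 0, "turn": 0, "grip": 0.8}]}}

```text
time: 24.72
position: [0.4593, 0.3285, 0.1854]
tool_rot: [-2.931, -0.213, -0.964]
ft_force: [0.0, -1.4, 0.4]
grip_width: 0.796
grip_force: 0.0
```

```bash
python3 go.py .472 .334 .106; python3 go.py .525 .342 .034;python3 - <<'E'
from h import *
s=ctrl.get_state();d=ctrl.get_image("wrist");W=tool(s)@d["T_tool_cam"]
I=d["pixels"][:,:,::-1].copy()
for x,y,z in[(-.023,-.017,.05),(.023,-.017,.05),(.023,.017,.05),(-.023,.017,.05),(0,0,.05)]:
  p=np.linalg.inv(W)@np.r_[.5222+x,.342+y,z,1]
  u=cv2.projectPoints(p[:3].reshape(1,3),np.zeros(3),np.zeros(3),d["K"],np.array(d["dist"]))[0].ravel();cv2.circle(I,(int(u[0]),int(u[1])),2,(0,0,255),-1);print(u)
cv2.imwrite("pics/w5.png",I)
E
```

```text
24.73 p [0.459 0.328 0.185] q [ 0.12  -0.188 -0.961  2.173  0.432  0.627 -2.591] f [ 0.004 -1.445  0.415] w 0.796 0.0
[[ 0.796  0.115  0.594]
 [ 0.145 -0.989 -0.004]
 [ 0.587  0.089 -0.805]]
units [-0.606 -0.055  1.198]
24.73 p [0.459 0.328 0.185] q [ 0.12  -0.188 -0.961  2.173  0.432  0.627 -2.591] f [ 0.004 -1.445  0.415] w 0.796 0.0
[[ 0.796  0.115  0.594]
 [ 0.145 -0.989 -0.004]
 [ 0.587  0.089 -0.805]]
units [-0.6   -0.054  2.694]
[331.59933371 247.88494216]
[337.57389449 204.6925115 ]
[305.33016064 200.31718475]
[297.69183144 243.005777  ]
[318.08523463 223.41562309]
```

View pics/w5.png

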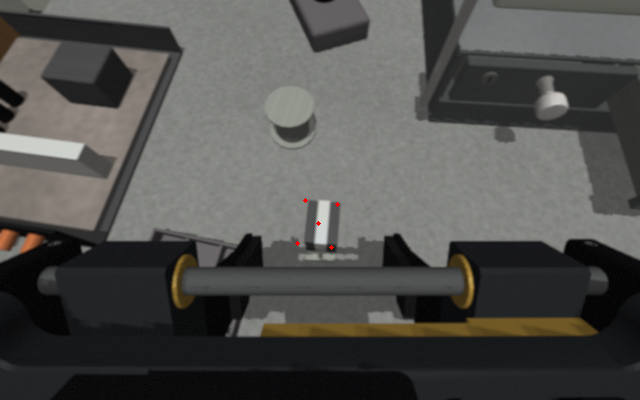

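The wrist view shows the transformer top at about (308–339, 200–248), centred at (323,223). That is 5 px from my projection, so y is about 0.338, and its yaw lines up with the tool.

{"name": "send_rows", "arguments": {"steps": [{"tx": -0.2, "ty": 0, "tz": 0.4, "turn": -0.3, "grip": 0.8}, {"tx": -0.2, "ty": 0, "tz": 0.4, "turn": 0, "grip": 0.8}, {"tx": -0.2, "ty": 0, "tz": 0.4, "turn": 0, "grip": 0.8}, {"tx": 0, "ty": 0, "tz": 0, "turn": 0, "grip": 0.8}]}}

```text
time: 25.28
position: [0.4691, 0.3102, 0.1232]
tool_rot: [-2.944, -0.26, -0.965]
ft_force: [-0.3, 0.7, -0.2]
grip_width: 0.801
grip_force: 0.0
```

```bash
python3 go.py .525 .338 .034
```

```text
25.27 p [0.469 0.31  0.123] q [ 0.57  -0.125 -1.377  2.239  0.584  0.496 -2.69 ] f [-0.33  0.73 -0.18] w 0.801 0.0
[[ 0.794  0.148  0.59 ]
 [ 0.168 -0.986  0.021]
 [ 0.585  0.083 -0.807]]
units [-0.07  -0.33   1.783]
```

Joints 3 and 7 are at their limits again. I'll turn the tool back half a turn while retreating along the tool axis. At this retracted edge the tilt should ease too, which keeps joint 6 away from the singularity.

{"name": "send_rows", "arguments": {"steps": [{"tx": 0, "ty": 0, "tz": -0.4, "turn": -1, "grip": 0.8}, {"tx": 0, "ty": 0, "tz": -0.4, "turn": -1, "grip": 0.8}, {"tx": 0, "ty": 0, "tz": -0.3, "turn": -1, "grip": 0.8}, {"tx": 0, "ty": 0, "tz": -0.2, "turn": -1, "grip": 0.8}, {"tx": 0, "ty": 0, "tz": -0.2, "turn": -1, "grip": 0.8}, {"tx": 0, "ty": 0, "tz": -0.2, "turn": -1, "grip": 0.8}, {"tx": 0, "ty": 0, "tz": -0.2, "turn": -1, "grip": 0.8}, {"tx": 0, "ty": 0, "tz": -0.2, "turn": -1, "grip": 0.8}, {"tx": 0, "ty": 0, "tz": -0.2, "turn": -1, "grip": 0.8}, {"tx": 0, "ty": 0, "tz": -0.2, "turn": -1, "grip": 0.8}, {"tx": 0, "ty": 0, "tz": -0.2, "turn": -1, "grip": 0.8}]}}

```text
time: 26.65
position: [0.3868, 0.3224, 0.2434]
tool_rot: [1.79, 1.968, 0.659]
ft_force: [0.5, 0.2, -0.1]
grip_width: 0.797
grip_force: 0.0
```

```bash
python3 st.py
```

```text
26.65 p [0.387 0.322 0.243] q [-0.914 -0.301 -0.155  2.199  0.573  0.926 -1.254] f [ 0.542  0.247 -0.052] w 0.797 0.0
[[-0.101  0.995  0.021]
 [ 0.807  0.07   0.587]
 [ 0.582  0.076 -0.809]]
```

{"name": "send_rows", "arguments": {"steps": [{"tx": 0, "ty": 0, "tz": -0.2, "turn": -1, "grip": 0.8}, {"tx": 0, "ty": 0, "tz": -0.2, "turn": -1, "grip": 0.8}, {"tx": 0, "ty": 0, "tz": -0.2, "turn": -1, "grip": 0.8}, {"tx": 0, "ty": 0, "tz": -0.2, "turn": -1, "grip": 0.8}, {"tx": 0, "ty": 0, "tz": -0.2, "turn": -1, "grip": 0.8}, {"tx": 0, "ty": 0, "tz": -0.2, "turn": -1, "grip": 0.8}, {"tx": 0, "ty": 0, "tz": -0.2, "turn": -1, "grip": 0.8}, {"tx": 0, "ty": 0, "tz": -0.2, "turn": -1, "grip": 0.8}, {"tx": 0, "ty": 0, "tz": -0.2, "turn": -1, "grip": 0.8}, {"tx": 0, "ty": 0, "tz": -0.2, "turn": -1, "grip": 0.8}, {"tx": 0, "ty": 0, "tz": -0.2, "turn": -1, "grip": 0.8}]}}

```text
time: 28.02
position: [0.3318, 0.3584, 0.339]
tool_rot: [-0.058, 2.527, 0.029]
ft_force: [-1.0, 0.7, -0.5]
grip_width: 0.798
grip_force: 0.0
```

```bash
python3 st.py
```

```text
28.02 p [0.332 0.358 0.339] q [-1.108 -0.301 -0.144  2.002  0.555  1.239  0.235] f [-0.977  0.716 -0.488] w 0.798 0.0
[[-0.817 -0.035 -0.576]
 [-0.048  0.999  0.008]
 [ 0.575  0.034 -0.817]]
```

{"name": "send_rows", "arguments": {"steps": [{"tx": 0.5, "ty": -0.3, "tz": -0.6, "turn": 0, "grip": 0.8}, {"tx": 0.5, "ty": -0.3, "tz": -0.6, "turn": 0, "grip": 0.8}, {"tx": 0.5, "ty": -0.3, "tz": -0.6, "turn": 0, "grip": 0.8}, {"tx": 0.5, "ty": -0.3, "tz": -0.6, "turn": 0, "grip": 0.8}]}}

```text
time: 28.52
position: [0.1825, 0.3509, 0.3477]
tool_rot: [-0.06, 2.55, -0.097]
ft_force: [-0.4, 1.0, 0.5]
grip_width: 0.798
grip_force: 0.0
```

```bash
python3 st.py
```

```text
28.52 p [0.183 0.351 0.348] q [-1.593 -0.301 -0.071  1.979  0.561  1.586 -0.068] f [-0.42   1.022  0.459] w 0.798 0.0
[[-0.83  -0.064 -0.553]
 [-0.022  0.996 -0.082]
 [ 0.557 -0.056 -0.829]]
```

{"name": "send_rows", "arguments": {"steps": [{"tx": -0.28, "ty": -0.02, "tz": 0.81, "turn": 0.5, "grip": 0.8}, {"tx": -0.28, "ty": -0.02, "tz": 0.81, "turn": 0, "grip": 0.8}, {"tx": -0.28, "ty": -0.02, "tz": 0.81, "turn": 0, "grip": 0.8}, {"tx": -0.28, "ty": -0.02, "tz": 0.81, "turn": 0, "grip": 0.8}, {"tx": -0.28, "ty": -0.02, "tz": 0.81, "turn": 0, "grip": 0.8}, {"tx": -0.28, "ty": -0.02, "tz": 0.81, "turn": 0, "grip": 0.8}, {"tx": -0.28, "ty": -0.02, "tz": 0.7, "turn": 0, "grip": 0.8}]}}

```text
time: 29.4
position: [0.4694, 0.3234, 0.137]
tool_rot: [0.033, 2.547, -0.069]
ft_force: [-0.2, 0.7, -0.0]
grip_width: 0.801
grip_force: 0.0
```

```bash
python3 go.py .472 .330 .106;python3 go.py .525 .338 .034 | tail -1
```

```text
29.4 p [0.469 0.323 0.137] q [-1.268  0.015  0.309  2.149  0.737  0.807  0.109] f [-0.165  0.745 -0.01 ] w 0.801 0.0
[[-0.829  0.008 -0.559]
 [ 0.039  0.998 -0.042]
 [ 0.558 -0.057 -0.828]]
units [0.254 0.133 0.445]
units [0.194 0.351 1.924]
```

{"name": "send_rows", "arguments": {"steps": [{"tx": 0.1, "ty": 0.17, "tz": 0.3, "turn": 0, "grip": 0.8}, {"tx": 0.09, "ty": 0.17, "tz": 0.3, "turn": 0, "grip": 0.8}, {"tx": 0, "ty": 0.01, "tz": 0.33, "turn": 0, "grip": 0.8}, {"tx": 0, "ty": 0, "tz": 0.33, "turn": 0, "grip": 0.8}, {"tx": 0, "ty": 0, "tz": 0.33, "turn": 0, "grip": 0.8}, {"tx": 0, "ty": 0, "tz": 0.33, "turn": 0, "grip": 0.8}, {"tx": 0, "ty": 0, "tz": 0, "turn": 0, "grip": 0.55}, {"tx": 0, "ty": 0, "tz": 0, "turn": 0, "grip": 0.55}]}}

```text
time: 30.4
position: [0.5241, 0.3384, 0.0357]
tool_rot: [0.033, 2.547, -0.069]
ft_force: [-0.6, 0.1, 0.2]
grip_width: 0.653
grip_force: 0.0
```

```bash
python3 go.py .525 .338 .034;python3 - <<'E'
from h import *
d=ctrl.get_image("wrist");cv2.imwrite("pics/w6.png",d["pixels"][:,:,::-1])
E
```

```text
30.4 p [0.524 0.338 0.036] q [-1.211  0.288  0.355  2.11   0.799  0.558  0.011] f [-0.599  0.087  0.197] w 0.653 0.0
[[-0.829  0.009 -0.56 ]
 [ 0.039  0.998 -0.042]
 [ 0.559 -0.057 -0.828]]
units [ 0.003 -0.005  0.032]
```

View pics/w6.png

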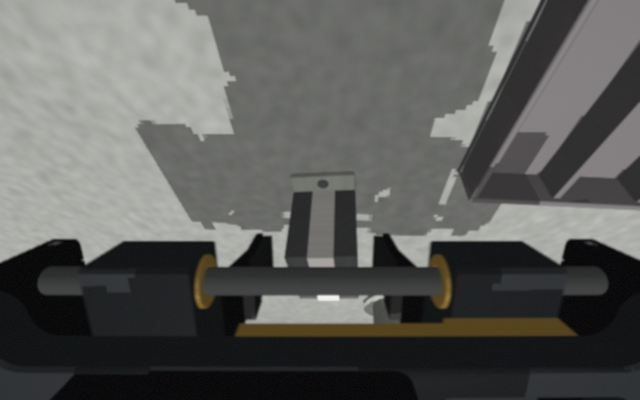

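The transformer is centred between the fingers at about (321,220), with its foot plate at the robot-side end. Gripping and lifting.

{"name": "send_rows", "arguments": {"steps": [{"tx": 0, "ty": 0, "tz": 0, "turn": 0, "grip": 0.2}, {"tx": 0, "ty": 0, "tz": 0, "turn": 0, "grip": 0.2}, {"tx": 0, "ty": 0, "tz": 0, "turn": 0, "grip": 0.2}, {"tx": 0, "ty": 0, "tz": 0, "turn": 0, "grip": 0.2}, {"tx": 0, "ty": 0, "tz": 0, "turn": 0, "grip": 0.2}, {"tx": 0, "ty": 0, "tz": 0, "turn": 0, "grip": 0.2}], "newtons": 30}}

```text
time: 31.2
position: [0.5245, 0.3383, 0.0357]
tool_rot: [0.034, 2.547, -0.068]
ft_force: [-3.5, 0.4, 5.3]
grip_width: 0.399
grip_force: 28.7
```

{"name": "send_rows", "arguments": {"steps": [{"tx": -0.2, "ty": 0, "tz": -0.3, "turn": 0, "grip": 0.2}, {"tx": -0.4, "ty": 0, "tz": -0.6, "turn": 0, "grip": 0.2}, {"tx": -0.4, "ty": 0, "tz": -0.6, "turn": 0, "grip": 0.2}, {"tx": -0.4, "ty": 0, "tz": -0.6, "turn": 0, "grip": 0.2}]}}

```text
time: 31.7
position: [0.5231, 0.3424, 0.1861]
tool_rot: [0.036, 2.549, -0.073]
ft_force: [1.0, 0.9, -2.4]
grip_width: 0.397
grip_force: 28.6
```

```bash
python3 go.py .60 -.08 .17
```

```text
31.7 p [0.523 0.342 0.186] q [-1.195  0.062  0.312  1.991  0.644  0.853  0.281] f [ 0.979  0.889 -2.384] w 0.397 28.57
[[-0.83   0.01  -0.558]
 [ 0.042  0.998 -0.044]
 [ 0.556 -0.06  -0.829]]
units [-0.984 -6.961  1.36 ]
```

{"name": "send_rows", "arguments": {"steps": [{"tx": 0.01, "ty": -0.84, "tz": 0.08, "turn": 0, "grip": 0.2}, {"tx": 0.01, "ty": -0.84, "tz": 0.08, "turn": 0, "grip": 0.2}, {"tx": 0.01, "ty": -0.84, "tz": 0.08, "turn": 0, "grip": 0.2}, {"tx": 0.01, "ty": -0.84, "tz": 0.08, "turn": 0, "grip": 0.2}, {"tx": 0.01, "ty": -0.84, "tz": 0.08, "turn": 0, "grip": 0.2}, {"tx": 0.01, "ty": -0.84, "tz": 0.08, "turn": 0, "grip": 0.2}, {"tx": 0.01, "ty": -0.84, "tz": 0.08, "turn": 0, "grip": 0.2}, {"tx": 0.01, "ty": -0.84, "tz": 0.08, "turn": 0, "grip": 0.2}]}}

```text
time: 32.7
position: [0.5232, -0.0328, 0.1678]
tool_rot: [0.032, 2.556, -0.067]
ft_force: [0.4, -0.4, -2.9]
grip_width: 0.4
grip_force: 28.7
```

```bash
python3 go.py .649 -.063 .150
```

```text
32.7 p [ 0.523 -0.033  0.168] q [-0.258 -0.295  0.19   2.334  0.285  0.532  1.282] f [ 0.363 -0.357 -2.853] w 0.4 28.74
[[-0.833  0.008 -0.553]
 [ 0.037  0.998 -0.041]
 [ 0.551 -0.055 -0.832]]
units [-1.587 -0.411  1.431]
```

{"name": "send_rows", "arguments": {"steps": [{"tx": -0.4, "ty": -0.1, "tz": 0.36, "turn": 0, "grip": 0.2}, {"tx": -0.4, "ty": -0.1, "tz": 0.36, "turn": 0, "grip": 0.2}, {"tx": -0.4, "ty": -0.1, "tz": 0.36, "turn": 0, "grip": 0.2}, {"tx": -0.38, "ty": -0.1, "tz": 0.35, "turn": 0, "grip": 0.2}, {"tx": 0, "ty": 0, "tz": 0, "turn": 0, "grip": 0.2}]}}

```text
time: 33.33
position: [0.6499, -0.0625, 0.1495]
tool_rot: [0.035, 2.557, -0.069]
ft_force: [-0.7, -0.3, -2.4]
grip_width: 0.391
grip_force: 29.3
```

```bash
python3 go.py .649 -.063 .093; python3 - <<'E'
from h import *
d=ctrl.get_image("wrist")["pixels"][:,:,::-1];t=ctrl.get_image("scene")["pixels"][:,:,::-1]
cv2.imwrite("pics/c7.png",np.vstack([cv2.resize(d,(480,300)),cv2.resize(t[130:330,160:480],(480,300),interpolation=cv2.INTER_CUBIC)]))
E
```

```text
33.33 p [ 0.65  -0.062  0.15 ] q [-0.306  0.036  0.348  2.096  0.057  0.427  1.536] f [-0.677 -0.32  -2.397] w 0.391 29.3
[[-0.834  0.01  -0.551]
 [ 0.04   0.998 -0.042]
 [ 0.55  -0.057 -0.833]]
units [0.532 0.031 0.777]
```

View pics/c7.png

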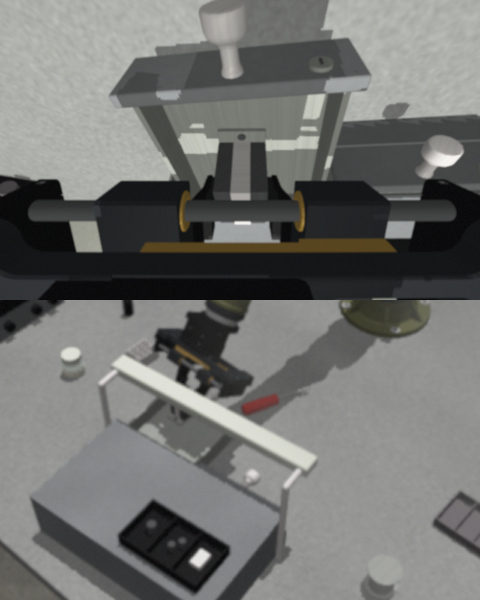

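The transformer is above the open drawer, centred and clear of the front (foot plate edge at (240,132), drawer front at about y=75). Lowering it.

{"name": "send_rows", "arguments": {"steps": [{"tx": 0.13, "ty": 0.01, "tz": 0.19, "turn": 0, "grip": 0.2}, {"tx": 0.13, "ty": 0.01, "tz": 0.19, "turn": 0, "grip": 0.2}, {"tx": 0.13, "ty": 0.01, "tz": 0.19, "turn": 0, "grip": 0.2}, {"tx": 0.09, "ty": 0, "tz": 0.13, "turn": 0, "grip": 0.2}, {"tx": 0, "ty": 0, "tz": 0, "turn": 0, "grip": 0.2}]}}

```text
time: 34.05
position: [0.6486, -0.0615, 0.0992]
tool_rot: [0.033, 2.555, -0.067]
ft_force: [0.7, -0.1, -1.8]
grip_width: 0.393
grip_force: 29.3
```

{"name": "send_rows", "arguments": {"steps": [{"tx": 0.03, "ty": 0, "tz": 0.042, "turn": 0, "grip": 0.2}, {"tx": 0.03, "ty": 0, "tz": 0.042, "turn": 0, "grip": 0.2}, {"tx": 0, "ty": 0, "tz": 0, "turn": 0, "grip": 0.2}]}}

```text
time: 34.42
position: [0.6492, -0.0617, 0.0945]
tool_rot: [0.033, 2.553, -0.067]
ft_force: [0.5, -0.7, -2.4]
grip_width: 0.399
grip_force: 29.3
```

{"name": "send_rows", "arguments": {"steps": [{"tx": 0.02, "ty": 0, "tz": 0.028, "turn": 0, "grip": 0.2}, {"tx": 0.02, "ty": 0, "tz": 0.028, "turn": 0, "grip": 0.2}, {"tx": 0, "ty": 0, "tz": 0, "turn": 0, "grip": 0.2}]}}

```text
time: 34.8
position: [0.65, -0.0618, 0.0913]
tool_rot: [0.033, 2.551, -0.066]
ft_force: [1.2, -0.1, -0.4]
grip_width: 0.395
grip_force: 29.3
```

Touchdown at z 0.091, as predicted. Releasing and withdrawing along the tool axis.

{"name": "send_rows", "arguments": {"steps": [{"tx": 0.01, "ty": 0, "tz": 0.014, "turn": 0, "grip": 0.2}, {"tx": 0, "ty": 0, "tz": 0, "turn": 0, "grip": 0.75}, {"tx": 0, "ty": 0, "tz": 0, "turn": 0, "grip": 0.75}, {"tx": 0, "ty": 0, "tz": 0, "turn": 0, "grip": 0.75}, {"tx": 0, "ty": 0, "tz": 0, "turn": 0, "grip": 0.75}, {"tx": 0, "ty": 0, "tz": 0, "turn": 0, "grip": 0.75}, {"tx": 0, "ty": 0, "tz": -0.3, "turn": 0, "grip": 0.75}, {"tx": 0, "ty": 0, "tz": -0.4, "turn": 0, "grip": 0.75}, {"tx": 0, "ty": 0, "tz": -0.5, "turn": 0, "grip": 0.75}, {"tx": 0, "ty": 0, "tz": -0.5, "turn": 0, "grip": 0.75}, {"tx": 0, "ty": 0, "tz": -0.6, "turn": 0, "grip": 0.75}]}}

```text
time: 36.17
position: [0.5719, -0.0543, 0.2045]
tool_rot: [0.033, 2.553, -0.067]
ft_force: [-0.2, -0.2, 0.5]
grip_width: 0.75
grip_force: 0.0
```

```bash
python3 go.py .52 -.074 .087; python3 - <<'E'
from h import *
d=ctrl.get_image("wrist");s=ctrl.get_state();W=tool(s)@d["T_tool_cam"]
I=d["pixels"][:,:,::-1].copy()
for q in((.5555,-.0713,.085),(.647,-.0645,.105)):
  p=np.linalg.inv(W)@np.r_[q,1]
  u=cv2.projectPoints(p[:3].reshape(1,3),np.zeros(3),np.zeros(3),d["K"],np.array(d["dist"]))[0].ravel();print(u)
cv2.imwrite("pics/w8.png",I)
E
```

```text
36.17 p [ 0.572 -0.054  0.204] q [-0.33  -0.226  0.315  2.199  0.231  0.581  1.388] f [-0.21  -0.202  0.45 ] w 0.75 0.0
[[-0.832  0.009 -0.554]
 [ 0.038  0.998 -0.041]
 [ 0.553 -0.055 -0.831]]
units [ 1.802 -0.281  1.168]
[305.8204593  103.23471907]
[319.3266064  202.73760801]
```

View pics/w8.png

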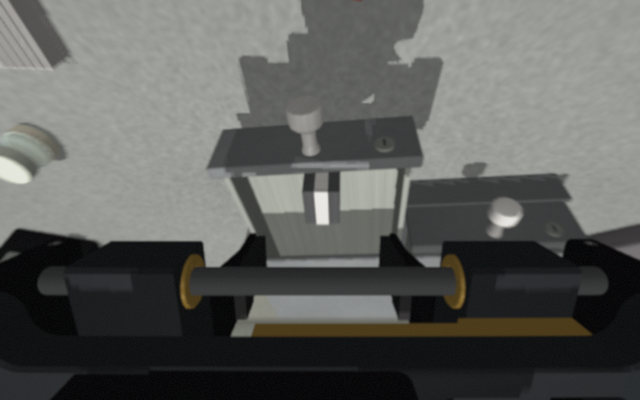

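The transformer stands upright in the drawer at (322,198) and the knob head is at (304,112). Closing the fingers and moving in front of the knob to push.

{"name": "send_rows", "arguments": {"steps": [{"tx": 0.36, "ty": -0.12, "tz": -0.14, "turn": 0, "grip": 0}, {"tx": 0.35, "ty": -0.12, "tz": -0.13, "turn": 0, "grip": 0}, {"tx": 0.35, "ty": -0.12, "tz": -0.13, "turn": 0, "grip": 0}, {"tx": 0.23, "ty": 0.02, "tz": 0.34, "turn": 0, "grip": 0}, {"tx": 0.23, "ty": 0.02, "tz": 0.34, "turn": 0, "grip": 0}, {"tx": 0.23, "ty": 0.02, "tz": 0.34, "turn": 0, "grip": 0}, {"tx": 0.22, "ty": 0.01, "tz": 0.35, "turn": 0, "grip": 0}, {"tx": 0, "ty": 0, "tz": 0, "turn": 0, "grip": 0}, {"tx": 0, "ty": 0, "tz": 0, "turn": 0, "grip": 0}]}}

```text
time: 37.35
position: [0.5223, -0.0712, 0.0932]
tool_rot: [0.032, 2.554, -0.064]
ft_force: [0.7, -0.6, 0.4]
grip_width: 0.008
grip_force: 0.0
```

```bash
python3 go.py .532 -.0731 .091;python3 go.py .663 -.0632 .091|tail -1
```

```text
37.35 p [ 0.522 -0.071  0.093] q [ 0.147 -0.144 -0.065  2.399 -0.002  0.298  1.627] f [ 0.745 -0.64   0.419] w 0.008 0.0
[[-0.832  0.009 -0.554]
 [ 0.037  0.999 -0.039]
 [ 0.553 -0.053 -0.832]]
units [-0.115 -0.025  0.122]
units [-1.931  0.221  1.321]
```

{"name": "send_rows", "arguments": {"steps": [{"tx": -0.1, "ty": 0.01, "tz": 0.069, "turn": 0, "grip": 0}, {"tx": -0.1, "ty": 0.01, "tz": 0.069, "turn": 0, "grip": 0}, {"tx": -0.1, "ty": 0.01, "tz": 0.069, "turn": 0, "grip": 0}, {"tx": -0.1, "ty": 0.01, "tz": 0.069, "turn": 0, "grip": 0}, {"tx": -0.1, "ty": 0.01, "tz": 0.069, "turn": 0, "grip": 0}, {"tx": -0.1, "ty": 0.01, "tz": 0.069, "turn": 0, "grip": 0}, {"tx": -0.1, "ty": 0.01, "tz": 0.069, "turn": 0, "grip": 0}, {"tx": -0.1, "ty": 0.01, "tz": 0.069, "turn": 0, "grip": 0}, {"tx": -0.1, "ty": 0.01, "tz": 0.069, "turn": 0, "grip": 0}, {"tx": -0.1, "ty": 0.01, "tz": 0.069, "turn": 0, "grip": 0}, {"tx": -0.1, "ty": 0.01, "tz": 0.069, "turn": 0, "grip": 0}, {"tx": -0.1, "ty": 0.01, "tz": 0.069, "turn": 0, "grip": 0}]}}

```text
time: 38.85
position: [0.6097, -0.0671, 0.0903]
tool_rot: [0.032, 2.555, -0.064]
ft_force: [-1.2, 1.5, 1.0]
grip_width: 0.003
grip_force: 0.9
```

```bash
python3 go.py .665 -.063 .091
```

```text
38.85 p [ 0.61  -0.067  0.09 ] q [ 0.144  0.054 -0.093  2.218  0.103  0.284  1.508] f [-1.226  1.472  0.989] w 0.003 0.93
[[-0.833  0.009 -0.553]
 [ 0.037  0.999 -0.039]
 [ 0.552 -0.053 -0.832]]
units [-0.775  0.101  0.495]
```

{"name": "send_rows", "arguments": {"steps": [{"tx": -0.1, "ty": 0.01, "tz": 0.066, "turn": 0, "grip": 0}, {"tx": -0.1, "ty": 0.01, "tz": 0.066, "turn": 0, "grip": 0}, {"tx": -0.1, "ty": 0.01, "tz": 0.066, "turn": 0, "grip": 0}, {"tx": -0.1, "ty": 0.01, "tz": 0.066, "turn": 0, "grip": 0}, {"tx": -0.1, "ty": 0.01, "tz": 0.066, "turn": 0, "grip": 0}, {"tx": -0.1, "ty": 0.01, "tz": 0.066, "turn": 0, "grip": 0}]}}

```text
time: 39.6
position: [0.6529, -0.0651, 0.0902]
tool_rot: [0.032, 2.555, -0.064]
ft_force: [-2.5, 0.7, -0.6]
grip_width: 0.007
grip_force: 0.9
```

{"name": "send_rows", "arguments": {"steps": [{"tx": -0.07, "ty": 0.01, "tz": 0.046, "turn": 0, "grip": 0}, {"tx": -0.07, "ty": 0.01, "tz": 0.046, "turn": 0, "grip": 0}, {"tx": -0.04, "ty": 0, "tz": 0.026, "turn": 0, "grip": 0}, {"tx": 0, "ty": 0, "tz": 0, "turn": 0, "grip": 0}]}}

```text
time: 40.1
position: [0.6625, -0.0645, 0.0895]
tool_rot: [0.032, 2.561, -0.065]
ft_force: [-21.9, 3.1, 15.1]
grip_width: 0.004
grip_force: 11.0
```

Hard stop at x=0.6625, where the shut position was expected. Backing off and checking numerically with the top camera.

{"name": "send_rows", "arguments": {"steps": [{"tx": 0, "ty": 0, "tz": -0.3, "turn": 0, "grip": 0}, {"tx": 0, "ty": 0, "tz": -0.6, "turn": 0, "grip": 0}, {"tx": 0, "ty": 0, "tz": -0.6, "turn": 0, "grip": 0}, {"tx": 0.3, "ty": 0, "tz": -0.6, "turn": 0, "grip": 0}, {"tx": 0.3, "ty": 0, "tz": -0.6, "turn": 0, "grip": 0}, {"tx": 0, "ty": 0, "tz": 0, "turn": 0, "grip": 0}, {"tx": 0, "ty": 0, "tz": 0, "turn": 0, "grip": 0}]}}

```text
time: 40.98
position: [0.5468, -0.0558, 0.2062]
tool_rot: [0.033, 2.553, -0.065]
ft_force: [-0.2, 0.8, -0.4]
grip_width: 0.002
grip_force: 0.0
```

```bash
python3 st.py; python3 - <<'E'
from h import *
for n,b in(("top",[(285,160,12,16),(341,155,12,16)]),("scene",[(318,238,20,20),(266,208,20,20)])):
  im=ctrl.get_image(n)["pixels"];cv2.imwrite(f"pics/{n}9.png",im[:,:,::-1]);o=cv2.imread(f"pics/{n}0.png")
  for x,y,w,h in b:
    c=[]
    for I in(o[:,:,::-1],im):
      g=cv2.cvtColor(np.ascontiguousarray(I),cv2.COLOR_RGB2GRAY)[y:y+h,x:x+w].astype(float)
      m=np.clip(g-155,0,None);Y,X=np.mgrid[:h,:w];c.append((x+(X*m).sum()/m.sum(),y+(Y*m).sum()/m.sum()))
    print(n,np.round(c,2).tolist())
t=cv2.imread("pics/top9.png")[120:180,230:400];s=cv2.imread("pics/scene9.png")[150:350,160:400]
cv2.imwrite("pics/c9.png",np.vstack([cv2.resize(t,(510,180)),cv2.resize(s,(510,400))]))
E
```

```text
40.98 p [ 0.547 -0.056  0.206] q [ 0.145 -0.257 -0.1    2.23   0.01   0.579  1.579] f [-0.157  0.819 -0.447] w 0.002 0.0
[[-0.832  0.009 -0.555]
 [ 0.037  0.999 -0.039]
 [ 0.553 -0.053 -0.831]]
top [[289.93, 165.63], [289.95, 165.65]]
top [[346.35, 159.42], [346.38, 159.47]]
scene [[327.81, 245.67], [327.77, 245.71]]
scene [[274.88, 215.97], [274.85, 216.02]]
```

View pics/c9.png

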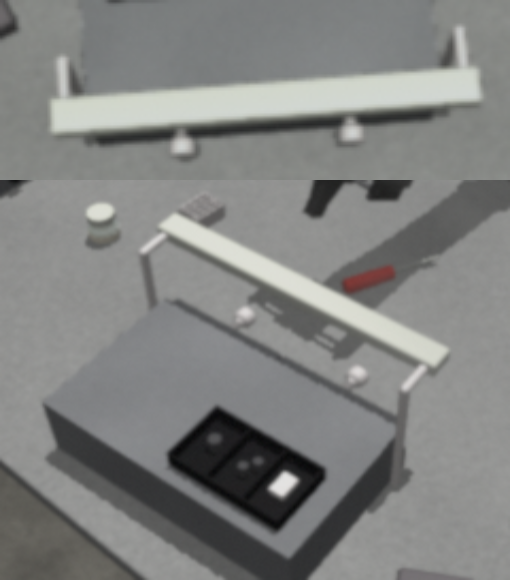

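Both knobs are back at their starting pixels to within 0.1 px, so both drawers are shut. The arm is clear, so I'm handing in.

```bash
python3 -c "
from bench import ctrl
print(ctrl.close_job())"
```

```text
the job is handed in; nothing more can be done
None
```

The left drawer was locked and the right one opened to its stop; the transformer is standing in it, the drawer is pushed fully shut, and the job was handed in at about 41 s with no verdict shown.

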